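Roll the bin tags down into the label rail

TASK

The row of blank bin tags stands proud on sticky foam in the label rail. Take the hand roller out of its holder, roll its wheel along the row with a slow, steady, firm push (10 to 20 N, never over 30 N) until all five tags sit flush in the rail, then put the roller back in its holder, upright. Press the tags only with the roller, not with the gripper, and leave the bin and the loose fittings where they are.

Things in the scene. Friction and masses are not known exactly. Their poses are not given: they have to be found in the camera images.
- jig_top (a point): Centre of the top face of the fixed plywood jig (75 x 215 mm). y runs along the row of tags, x across, z up. A grey steel label rail (56 mm across, 200 mm along, 10 mm high, a shallow channel with side lips) stands on levelling screws, centred over this point. The 5 blank white tags lie in it in a row, centres at y = -76, -38, 0, 38, 76 mm from this point.
- jig: The jig, 14 mm thick, with rail and tags; origin under it, on the bench. The rail's lips are 24 mm above jig_top on average, but the screws differ each time: up to 9 mm higher or lower at the middle and sloping along y by up to 0.03 rad (3 mm at the ends). No reading tells this: feel for it. The rail does not give when pressed.
- tag0 (a joint): How far the tag at y = -76 mm is pressed (m): 0 to 0.0006 at the start (3 mm proud of the lips), 0.003 fully home, flush with the lips, at a stop. Each tag is rigid, 44 mm across, 36 mm along, on foam tape; it moves straight down only and stays where left.
- tag1 (a joint): The same for the tag at y = -38 mm. No tag moves below 6 N; above that it sinks slowly, about 1 mm/s for every 2 N more (14 N: 4 mm/s). Two tags under the wheel at once share the force. Tags and rail crack above 30 N.
- tag2 (a joint): The same for the tag at y = 0.
- tag3 (a joint): The same for the tag at y = 38 mm.
- tag4 (a joint): The same for the tag at y = 76 mm.
- roller_grip (a point): Centre of the upright square wooden handle (28 x 28 mm, 50 mm tall) of the loose hand roller, z up. The handle stands on a square steel plate (68 x 68 mm), upper face 25 mm and lower face 32 mm below this point. The wheel under it has its axle along this point's x axis, 58 mm below this point: it rolls along y; its lowest point is 78 mm below this point.
- roller: The roller (about 0.4 kg); origin at the wheel's lowest point. At the start it hangs in its holder: plate resting on the rim, wheel and fork inside, axes parallel to the holder's, roller_grip 32 mm above the rim. The handle can be gripped across either pair of sides; fingertips may rest on the plate.
- wheel (a joint): Angle of the roller's black rubber wheel (40 mm diameter, 36 mm wide, in a steel fork 46 mm wide along x) about its axle, rad; 0 at the start, either sign; 1 rad is 20 mm of rolling. It turns only when rolled.
- holder_rim (a point): Middle of the open top, at rim height (56 mm above the bench), of the roller's holder: a fixed square dark grey steel box 72 x 72 mm, walls 8 mm, opening 56 x 56 mm, inside floor about 48 mm below the rim. Axes parallel to its walls.
- holder: The holder; origin in the middle of its underside, on the bench.
- parts_bin_mid (a point): Bystander: centre of a small open grey steel bin of pipe nipples, 100 mm square, 55 mm high.
- elbow: Bystander: steel pipe elbow, about 42 x 71 mm, 57 mm high; origin under its upright leg.
- coupling: Bystander: brass pipe coupling on end, 48 mm diameter, 40 mm high; origin under its middle.
There are look-alikes about, which are no part of the job. Leave any purple look-alike of the roller alone.

How it is judged (in metres and radians):
On the way, in this order (a step that is already met when the one before it is completed fails the run):
1. the roller is out of its holder (distance between roller_grip and holder_rim above 0.08 m), for 0.1 s.
2. the wheel has rolled at least 50 mm and presses on the tags ((value of joint wheel above 2.5 rad or value of joint wheel below -2.5 rad) and contact force between roller and jig above 3 N).
3. all five tags are flush (within 1 mm) (value of joint each of tag0, tag1, tag2, tag3, tag4 above 0.002 m), for 0.1 s.
At the end, for the whole second after the job is handed in: All five tags are within 1 mm of flush; the roller hangs upright (within 0.1 rad) and at rest in its holder with its plate down on the rim (within 4 mm in height, 12 mm sideways), released (all of step 3 and horizontal distance between roller_grip and holder_rim below 0.012 m and z of roller_grip in the frame of holder below 0.092 m and angle between roller_grip's own z axis and vertical below 0.1 rad and linear speed of roller below 0.02 m/s); the robot touches nothing.
It fails at once if the roller presses on tags, rail or jig with more than 30 N (contact force between roller and jig above 30 N).
It fails at once if the gripper or arm itself presses on the tags, rail or jig (over 2 N) (contact force between any of the fingers, the arm and jig above 2 N).
It fails at once if the bin, the elbow or the coupling is pushed out of place (over 30 mm) (distance of any of parts_bin_mid, elbow, coupling from where it was at the start of the episode above 0.03 m).
It also fails if it takes over 72 s, if anything falls off the work surface, if the arm or the gripper's body presses on something with over 40 N, if the wrist force passes 120 N, or if a joint passes its speed limit or range.

ROBOT

A 6-joint arm with a two-finger parallel gripper is mounted at the origin on the work surface. World frame = base frame: x ahead of the robot, y to its left, z up, the work surface at z = 0. Lengths are in m, angles in degrees, forces in N, time in s.
With the tool pointing down it reaches from about 0.4 to 0.825 m from the base axis. Payload 7 kg.
Tool frame: the origin (TCP) lies at the very end of the fingers, on their centre line; the grasp point (between the pads) lies 19 mm behind it; x points along the fingers, z is the direction in which the jaws open and shut, and the axes are right-handed (so a half turn about x gives the same grasp; the last joint's range is limited). The gripper opens to 88 mm and grips with 3 to 60 N. Pads are 19 mm wide; open, the fingers measure 130 mm over their backs; the gripper's body (78 mm by 193 mm) begins 47 mm behind the grasp point.
Start: joints at [90.991, 20.546, 0.682, 0, -70.136, -16.507], TCP at [0.181, 0.65, 0.188] pointing down, gripper open.
Joint ranges: [-176.03, 176.03], [-82.01, 121.73], [-58.28, 71.71], [-173.87, 95.51], [-174.79, -0.11], [-173.66, 173.66]. Speed limits (degrees/s): [136.94, 136.94, 172.46, 180, 180, 180].

INTERFACE

Orientations are given as [roll, pitch, yaw] about the fixed x, y, z axes, in that order (R = Rz(yaw) Ry(pitch) Rx(roll)).
In Python, from plant import sensors, cams, workorder gives the robot as it stands. The module is installed in compiled form; this text tells all that it offers.
- The arm moves only by the shell command python3 -m handwheel 'ROWS' [OPENING] [FORCE]. ROWS is JSON, one flat list of numbers, 4 for each row, row after row: the shift along the tool's x, y, z in cm, then the turn about the tool's x in degrees. A call has exactly 10 rows; each row is the pose to reach, as a shift and turn from the pose commanded when the call began, along the tool's axes at that moment; what a row does not reach only later rows make up. A row lasts 1/8 s, in which the tool goes at most 62.5 mm and 10.7 degrees, less where a joint would pass 70% of its speed; a pose out of reach is approached as far as the arm can. A call with a gripper value outside its range is refused whole. OPENING is the finger opening in cm, from 0 to 8.76, set as the call begins (- or left out, the last holds). The fingers move at their own pace and stop on an object; FORCE is the grip in N (left out, the last holds). Time passes only in rows, so rows that repeat a pose let the fingers close, or fill a call up. It gives the time, the measured TCP pose, the force and the opening at its end, in the units of the state.
- sensors.get_state(): the state, without advancing time (a new reading comes with each control period).
- cams.capture(name): name is "scene" or "top"; returns a dict with "image" (480x640x3 uint8, red, green, blue), "fov_y" (degrees; the focal length in pixels is half the picture's height over the tangent of half this angle, whatever the lens; pixels are square), "cx", "cy" (the principal point, pixels), "D" ([k1, k2, p1, p2, k3] as OpenCV has them; the pictures are not rectified), "xyz" and "rotation" of the camera in the world. Camera axes: x right, y down, z forward; pixel columns grow to the right and rows downward; lengths in m; the calibration is good to about 2 mm. A picture is of the moment at which its call begins. There is no depth.
- workorder.close_job(): hands the job in, once; it reports no verdict.
The state is a dict: "time_s": time; "joints": joint angles; "qd": joint speeds; "joint_torque": joint torques, N m; "tcp_pos": TCP position; "eef_rot": TCP orientation; "contact_force": force on the tool from outside, world axes, zero at the start; "moment": the same for the moment, N m; "gripper_width": finger opening in m.
Only numpy, scipy, OpenCV 4.12 (cv2) and the standard library are available. Lean on these libraries where they do the work, as an engineer would, in place of code of your own. Each camera call takes 0.05 s, during which the arm holds its last target.

## Working session

There is one attempt and no reset: what is moved stays moved. The work goes in short steps, Python scripts to look and compute and a shell command to move; the robot and the scene stay as the last step left them, time stands still between calls to the robot, and variables do not carry over. Pictures are saved under pics/ and viewed, and the job is handed in when it is done.

```bash
mkdir -p pics; ls
python3 - <<'E'
from plant import sensors, cams
import cv2,json
s=sensors.get_state(); print(s)
for n in ("scene","top"):
    c=cams.capture(n); cv2.imwrite(f"pics/{n}0.png",c["image"][:,:,::-1])
    print(n,{k:v for k,v in c.items() if k!="image"})
E
```

```text
pics
{'time_s': 0.0, 'joints': array([ 9.09900974e+01,  2.05913078e+01,  6.32587313e-01, -1.94174952e-02,
       -7.01352560e+01, -1.65063204e+01]), 'qd': array([-0.00750063,  0.00183792,  0.02761981, -0.0547076 , -0.07143886,
        0.03237897]), 'joint_torque': array([ 2.31246820e-03, -5.82719815e+01,  2.93048894e+01,  6.99687839e+00,
        6.92914036e-03, -1.57630489e-04]), 'tcp_pos': array([0.18046494, 0.64984747, 0.18671737]), 'eef_rot': array([   5.51579272,   89.90426656, -100.0070433 ]), 'contact_force': array([-0.23259292, -0.5393436 ,  0.74598536]), 'moment': array([0.01470965, 0.01404086, 0.02809197]), 'gripper_width': 0.08767852227157717}
scene {'fov_y': 45.65916106215302, 'cx': 321.78202790883216, 'cy': 242.3752656198069, 'D': array([-0.03719397,  0.        ,  0.        ,  0.        ,  0.        ]), 'xyz': array([1.65954429, 0.23702277, 0.99177186]), 'rotation': array([-130.33362202,   -0.45907844,   99.58031933])}
top {'fov_y': 51.44069082099052, 'cx': 321.44233361381566, 'cy': 232.50029014494461, 'D': array([-0.04841027,  0.        ,  0.        ,  0.        ,  0.        ]), 'xyz': array([0.36864167, 0.07397789, 1.05692536]), 'rotation': array([-1.67265026e+02,  6.43537211e-02, -9.32958069e+01])}
```

View pics/scene0.png

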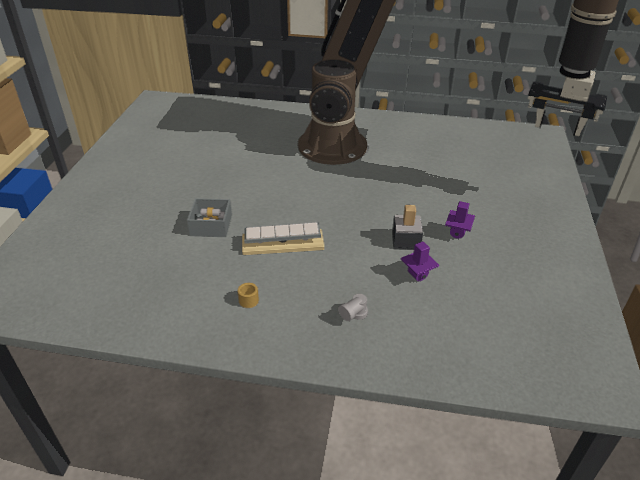

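View pics/top0.png

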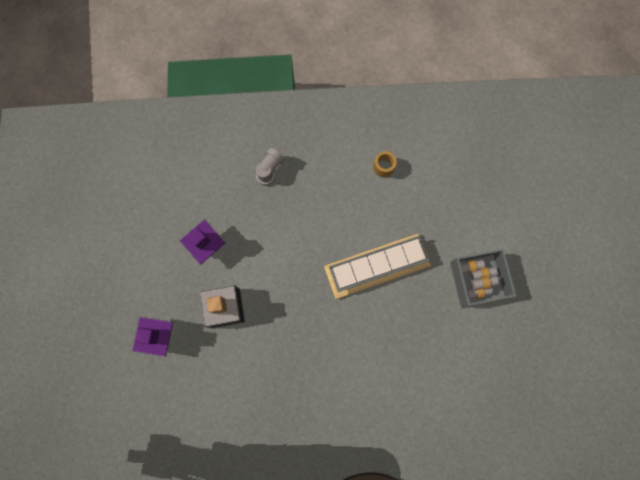

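Candidates for the roller are the wooden-handled tool in the dark grey box at top (217,304) / scene (409,215), and two purple look-alikes at top (203,241) and (153,337). I choose the wooden one, and will check it in close crops.

```bash
cat > h.py <<'E'
import numpy as np, cv2
from scipy.spatial.transform import Rotation as R
class Cam:
    def __init__(s,c):
        f=240/np.tan(np.radians(c["fov_y"])/2)
        s.K=np.array([[f,0,c["cx"]],[0,f,c["cy"]],[0,0,1]]);s.D=np.array(c["D"]);s.t=np.array(c["xyz"])
        s.R=R.from_euler('xyz',c["rotation"],degrees=True).as_matrix()
    def ray(s,px):
        p=cv2.undistortPoints(np.array(px,float).reshape(-1,1,2),s.K,s.D).reshape(-1,2)
        return np.c_[p,np.ones(len(p))]@s.R.T
    def plane(s,px,z):
        d=s.ray(px); return s.t+d*((z-s.t[2])/d[:,2])[:,None]
    def proj(s,P):
        P=np.atleast_2d(np.array(P,float)); rv=cv2.Rodrigues(s.R.T)[0]
        return cv2.projectPoints(P,rv,-s.R.T@s.t,s.K,s.D)[0].reshape(-1,2)
def tri(cs,pxs):
    A=np.zeros((3,3));b=np.zeros(3)
    for c,p in zip(cs,pxs):
        d=c.ray([p])[0];d/=np.linalg.norm(d);M=np.eye(3)-np.outer(d,d);A+=M;b+=M@c.t
    return np.linalg.solve(A,b)
E
python3 - <<'E'
import cv2
t=cv2.imread('pics/top0.png');s=cv2.imread('pics/scene0.png')
cv2.imwrite('pics/c1.png',cv2.resize(t[275:335,180:260],None,fx=10,fy=10,interpolation=cv2.INTER_CUBIC))
cv2.imwrite('pics/c2.png',cv2.resize(t[225:305,315:435],None,fx=6.5,fy=6.5,interpolation=cv2.INTER_CUBIC))
cv2.imwrite('pics/c3.png',cv2.resize(s[195:255,375:455],None,fx=10,fy=10,interpolation=cv2.INTER_CUBIC))
cv2.imwrite('pics/c4.png',cv2.resize(s[210:260,235:335],None,fx=8,fy=8,interpolation=cv2.INTER_CUBIC))
E
```

```text
(no output)
```

View pics/c1.png

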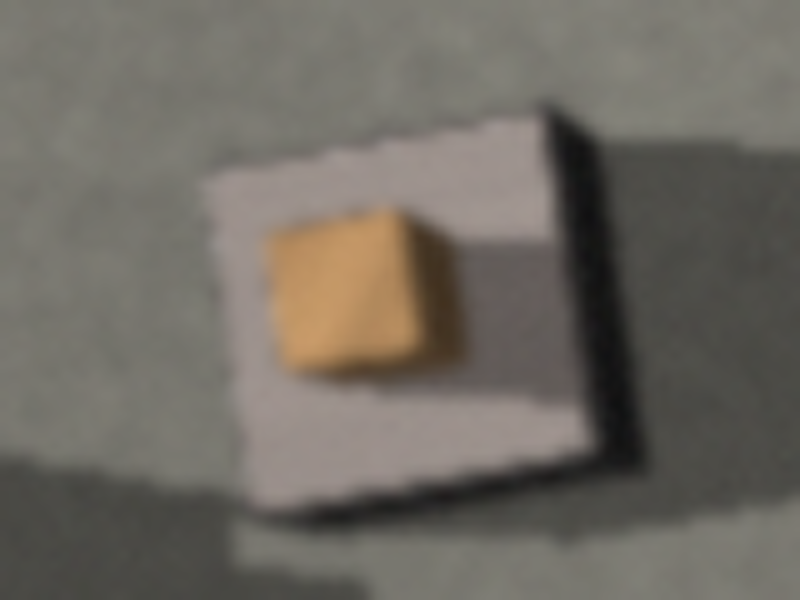

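View pics/c2.png

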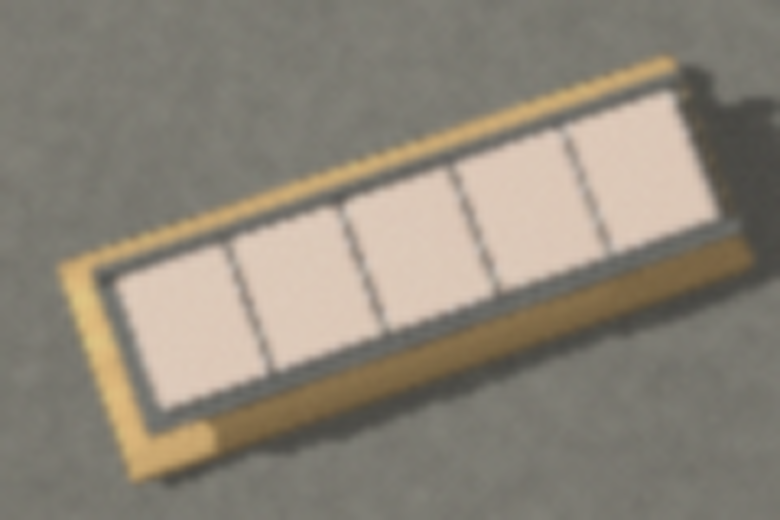

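View pics/c3.png

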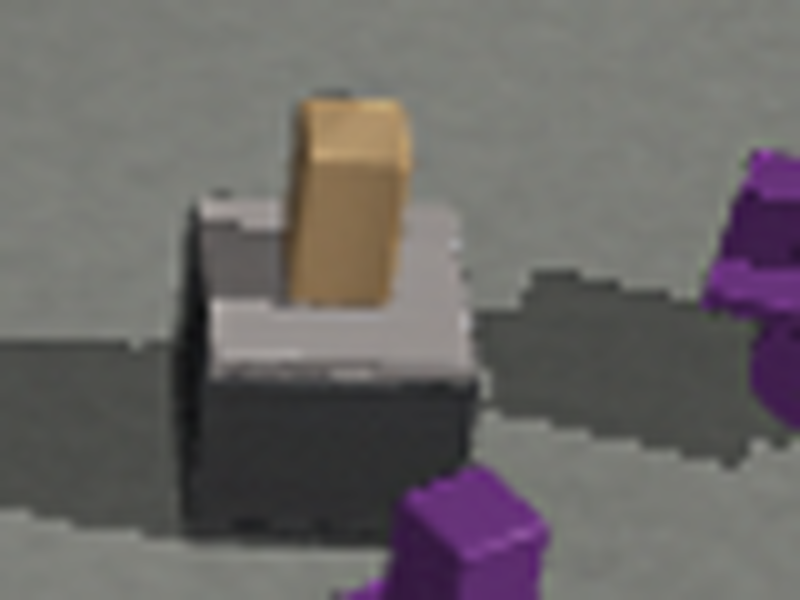

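View pics/c4.png

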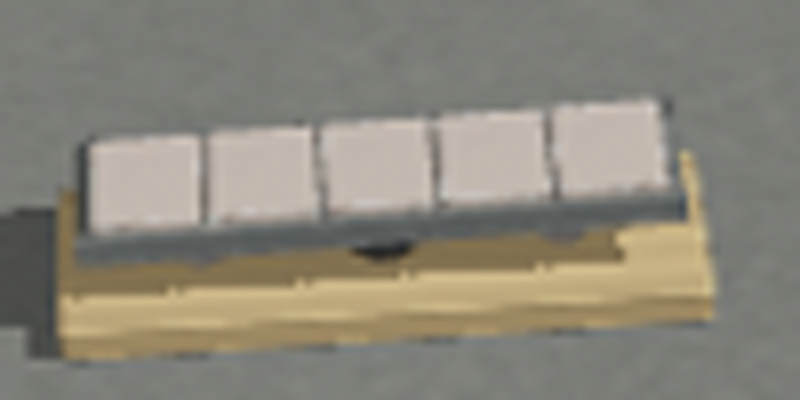

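```bash
cat > m1.py <<'E'
from h import *
from plant import cams,sensors
ct=Cam(cams.capture("top"));cs=Cam(cams.capture("scene"))
def o(pts,sc,ox,oy): return (np.array(pts,float)+.5)/sc-.5+[ox,oy]
np.set_printoptions(precision=4,suppress=True)
def quad(cam,px,z,n):
    P=cam.plane(px,z); c=P.mean(0)
    e=[P[1]-P[0],P[2]-P[1],P[2]-P[3],P[3]-P[0]]
    print(n,"c",c,"len",[round(np.linalg.norm(v),4) for v in e],"ang",[round(np.degrees(np.arctan2(v[1],v[0])),1) for v in e]); return P
pl=o([(208,183),(545,113),(600,455),(255,510)],10,180,275)
hd=o([(265,238),(400,210),(423,360),(288,372)],10,180,275)
quad(ct,pl,.063,"plate");quad(ct,hd,.113,"handle")
jg=o([(60,265),(672,60),(752,262),(133,478)],6.5,315,225)
quad(ct,jg,.014,"jig")
tg=o([(115,280),(672,92),(720,215),(160,412)],6.5,315,225)
for z in(.033,.041,.05): quad(ct,tg,z,"tags")
# scene
hs=o([(308,100),(405,100),(405,160),(312,160)],10,375,195)
ps=o([(200,203),(458,210),(472,375),(212,375)],10,375,195)
quad(cs,hs,.113,"handle s");quad(cs,ps,.063,"plate s")
js=o([(62,190),(688,152),(714,305),(62,335)],8,235,210)
quad(cs,js,.014,"jig s")
ts=o([(88,140),(655,100),(664,188),(92,232)],8,235,210)
for z in(.033,.041,.05):quad(cs,ts,z,"tags s")
# triangulated tag corners: top img order TL,TR,BR,BL -> scene: far side is bottom in top? 
for a,b in ((0,2),(1,3),(2,0),(3,1)):
    print(tri([ct,cs],[tg[a],ts[b]]))
E
python3 m1.py
```

```text
plate c [0.4553 0.2724 0.063 ] len [np.float64(0.0686), np.float64(0.0689), np.float64(0.0687), np.float64(0.0656)] ang [np.float64(-81.4), np.float64(-172.1), np.float64(-84.1), np.float64(-172.3)]
handle c [0.4552 0.2733 0.113 ] len [np.float64(0.026), np.float64(0.0287), np.float64(0.0255), np.float64(0.0257)] ang [np.float64(-81.4), np.float64(-172.2), np.float64(-88.1), np.float64(-170.8)]
jig c [ 0.5261 -0.052   0.014 ] len [np.float64(0.2136), np.float64(0.0714), np.float64(0.2141), np.float64(0.0729)] ang [np.float64(-74.6), np.float64(-164.2), np.float64(-74.2), np.float64(-164.6)]
tags c [ 0.5282 -0.054   0.033 ] len [np.float64(0.1908), np.float64(0.0427), np.float64(0.1911), np.float64(0.0445)] ang [np.float64(-74.6), np.float64(-164.5), np.float64(-74.0), np.float64(-164.9)]
tags c [ 0.5269 -0.053   0.041 ] len [np.float64(0.1893), np.float64(0.0423), np.float64(0.1896), np.float64(0.0441)] ang [np.float64(-74.6), np.float64(-164.5), np.float64(-74.0), np.float64(-164.9)]
tags c [ 0.5255 -0.0519  0.05  ] len [np.float64(0.1876), np.float64(0.042), np.float64(0.1879), np.
[... 679 characters left out ...]
15.6)]
tags s c [ 0.5138 -0.0571  0.033 ] len [np.float64(0.1913), np.float64(0.0471), np.float64(0.1885), np.float64(0.0483)] ang [np.float64(106.6), np.float64(13.6), np.float64(107.0), np.float64(16.9)]
tags s c [ 0.5233 -0.0547  0.041 ] len [np.float64(0.1897), np.float64(0.0467), np.float64(0.187), np.float64(0.0479)] ang [np.float64(106.6), np.float64(13.6), np.float64(107.0), np.float64(16.9)]
tags s c [ 0.5341 -0.0519  0.05  ] len [np.float64(0.1879), np.float64(0.0462), np.float64(0.1852), np.float64(0.0475)] ang [np.float64(106.6), np.float64(13.6), np.float64(107.0), np.float64(16.9)]
[0.5223 0.0428 0.044 ]
[ 0.573  -0.1383  0.0406]
[ 0.5318 -0.1497  0.0444]
[0.4796 0.0318 0.046 ]
```

The close crop shows the wooden handle on a grey plate in the dark box, so the choice is confirmed. Moving above it.

```bash
python3 -m handwheel '[0,3,2.4,-2, 0,7.5,5.9,-5, 0,12.5,9.9,-8, 0,17.5,13.8,-11, 0,22.5,17.8,-14, 0,27.5,21.7,-17, 0,32,25.3,-20, 0,35.5,28,-22, 0,36.67,28.95,-23, 0,36.67,28.95,-23]' 6 40
python3 - <<'E'
from plant import sensors
s=sensors.get_state();print(s['joints'],s['tcp_pos'],s['eef_rot'],s['contact_force'])
E
```

```text
time_s: 1.45
tcp_pos: [0.4569, 0.2723, 0.1876]
eef_rot: [-74.4, 90.0, -157.1]
contact_force: [-0.3, -0.1, -0.4]
gripper_width: 0.06
[ 5.19251213e+01  7.05671692e+00 -1.73122436e+01 -3.92292487e-03
 -6.56374842e+01  4.54335480e+01] [0.45693788 0.27230829 0.18760347] [ -74.44048952   89.99263084 -157.08343861] [-0.30231621 -0.11702388 -0.39636224]
```

Run:
```python
from plant import cams
import cv2
for n,(a,b,c,d) in {"top":(240,380,120,300),"scene":(130,280,340,520)}.items():
    i=cams.capture(n)["image"][:,:,::-1]
    cv2.imwrite(f"pics/{n}1.png",cv2.resize(i[a:b,c:d],None,fx=4,fy=4,interpolation=cv2.INTER_CUBIC))
```

```text
(no output)
```

View pics/top1.png

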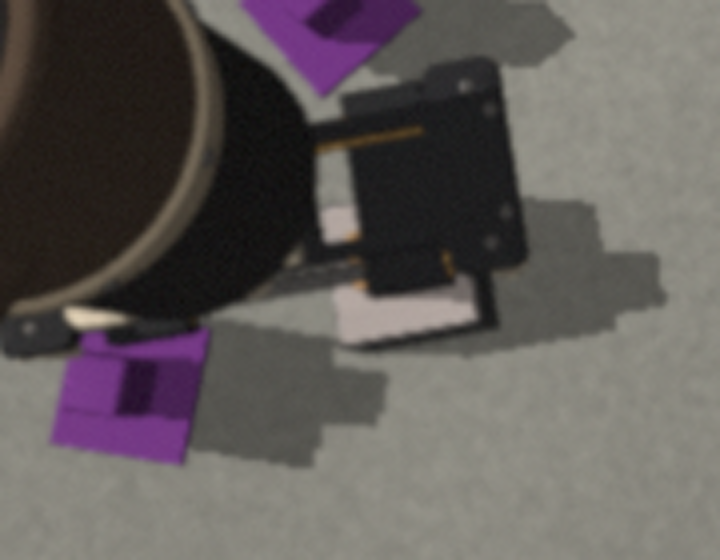

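View pics/scene1.png

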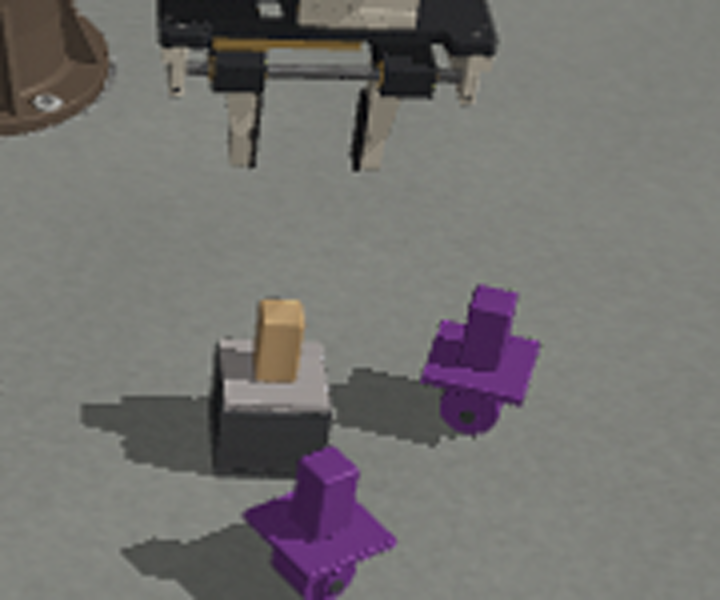

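Run:
```python
from h import *
from plant import cams
cs=Cam(cams.capture("scene"));p=R.from_euler('xyz',[-74.44,90,-157.08],degrees=True).as_matrix()
t=np.array([.457,.2727,.188])
print(cs.proj([t,t+p[:,2]*.03,t-p[:,2]*.03,t+p[:,1]*.0095+p[:,2]*.03,t-p[:,1]*.0095+p[:,2]*.03]))
print(cs.proj([[.457,.273,.113],[.455,.273,.113],[.460,.273,.113]]))
```

```text
[[413.49244058 182.4658324 ]
 [401.45821211 182.1079945 ]
 [425.52996245 182.82587154]
 [401.71976718 184.27111881]
 [401.19923436 179.96695927]]
[[410.37596582 206.59704702]
 [410.41378968 206.14036653]
 [410.31907581 207.28383567]]
```

Run:
```python
from plant import cams,sensors
from h import *
s=sensors.get_state();t=s['tcp_pos'];M=R.from_euler('xyz',s['eef_rot'],degrees=True).as_matrix();print(s['time_s'],t)
c=cams.capture("scene");cs=Cam(c);i=c["image"][:,:,::-1].copy()
k=5;i=cv2.resize(i[120:240,350:480],None,fx=k,fy=k,interpolation=cv2.INTER_CUBIC)
for off in ([0,0,.03],[0,0,-.03],[-.019,0,.03],[-.019,0,-.03],[-.066,0,0]):
    p=cs.proj([t+M@np.array(off)])[0];q=((p-[350,120]+.5)*k).astype(int);cv2.circle(i,tuple(int(v) for v in q),3,(0,0,255),-1)
cv2.imwrite("pics/s2.png",i)
```

```text
1.6 [0.45615387 0.2737632  0.18760954]
```

View pics/s2.png

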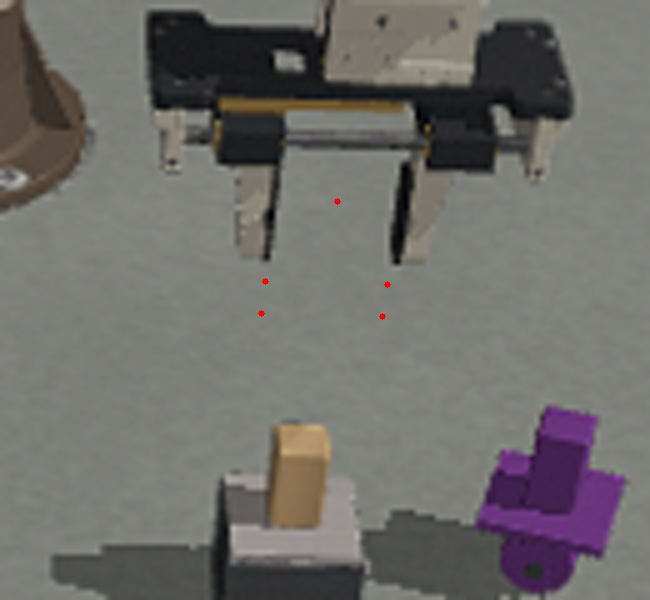

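Run:
```python
from plant import cams,sensors
from h import *
s=sensors.get_state();t=s['tcp_pos'];M=R.from_euler('xyz',s['eef_rot'],degrees=True).as_matrix();print(s['time_s'],t)
M0=R.from_euler('xyz',[0,90,-105.5],degrees=True).as_matrix();t0=np.array([.181,.65,.188])
cs=Cam(cams.capture("scene"))
print(cs.proj([t0+M0@np.array([0,0,a]) for a in(.044,-.044)]))
c=cams.capture("top");ct=Cam(c);i=c["image"][:,:,::-1].copy()
k=4;i=cv2.resize(i[230:380,120:310],None,fx=k,fy=k,interpolation=cv2.INTER_CUBIC)
for off in ([0,0,.03],[0,0,-.03],[-.066,.039,.0965],[-.066,.039,-.0965],[-.066,-.039,.0965],[-.066,-.039,-.0965]):
    p=ct.proj([t+M@np.array(off)])[0];q=((p-[120,230]+.5)*k).astype(int);cv2.circle(i,tuple(int(v) for v in q),3,(0,0,255),-1)
cv2.imwrite("pics/t2.png",i)
i=cv2.imread('pics/scene0.png');cv2.imwrite('pics/s0g.png',cv2.resize(i[60:150,500:630],None,fx=6,fy=6))
```

```text
1.65 [0.4561019  0.27390059 0.18760429]
[[537.08541368 137.81499759]
 [569.31115553 144.995664  ]]
```

View pics/t2.png

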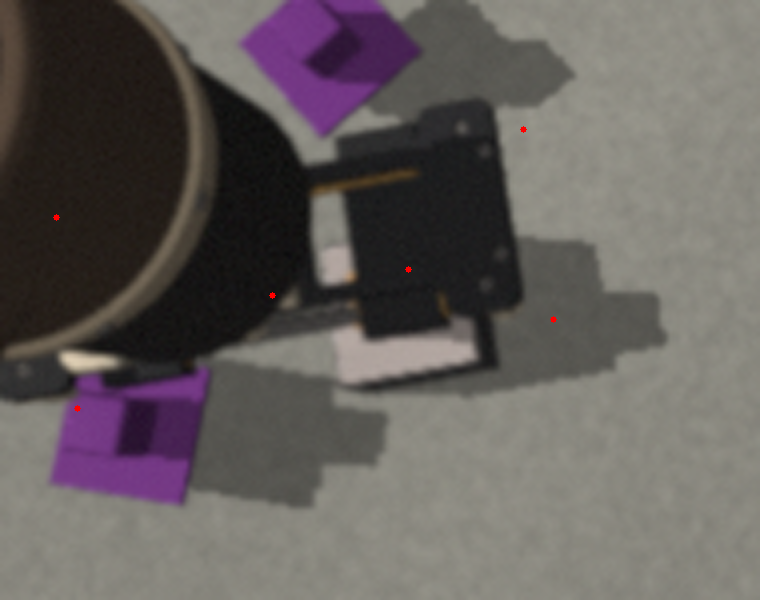

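View pics/s0g.png

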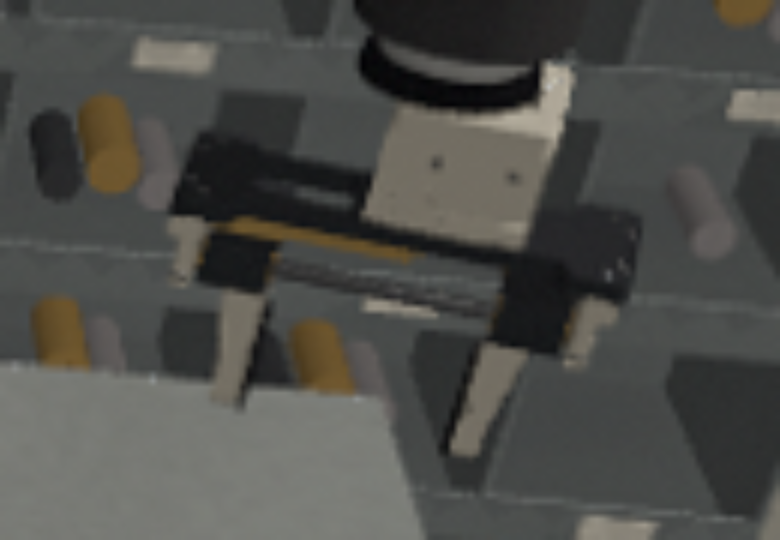

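```bash
python3 -m handwheel '[1,0,0,0, 2,0,0,0, 3,0,0,0, 4,0,0,0, 5,0,0,0, 6,0,0,0, 7,0,0,0, 7,0,0,0, 7,0,0,0, 7,0,0,0]' 6
python3 - <<'E'
from plant import cams,sensors
from h import *
s=sensors.get_state();t=s['tcp_pos'];M=R.from_euler('xyz',s['eef_rot'],degrees=True).as_matrix();print(s['time_s'],t,s['eef_rot'])
c=cams.capture("scene");cs=Cam(c);i=c["image"][:,:,::-1].copy()
print(cs.proj([[0,0,0],[.45,0,0],[.0,.7,0]]),Cam(cams.capture("top")).proj([[.1,0,0]]))
k=5;i=cv2.resize(i[140:260,350:480],None,fx=k,fy=k,interpolation=cv2.INTER_CUBIC)
for off in ([0,0,.03],[0,0,-.03],[-.019,0,.03],[-.019,0,-.03],[-.066,0,0]):
    p=cs.proj([t+M@np.array(off)])[0];q=((p-[350,140]+.5)*k).astype(int);cv2.circle(i,tuple(int(v) for v in q),3,(0,0,255),-1)
cv2.imwrite("pics/s3.png",i)
E
```

```text
time_s: 3.0
tcp_pos: [0.4567, 0.2736, 0.1181]
eef_rot: [127.3, 90.0, 44.8]
contact_force: [0.1, 0.1, 0.6]
gripper_width: 0.0599
3.0 [0.45670015 0.27355352 0.11811005] [127.30694812  89.95365141  44.7940801 ]
[[332.02700438 144.94311194]
 [307.2291612  227.34511646]
 [545.56931694 165.55122281]] [[367.20391346 480.51769071]]
```

View pics/s3.png

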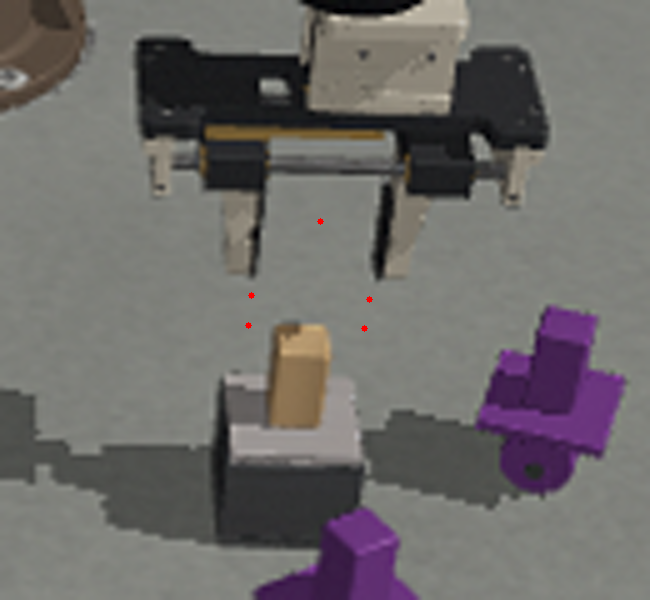

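Run:
```python
from plant import cams,sensors
from h import *
s=sensors.get_state();t=s['tcp_pos'];M=R.from_euler('xyz',s['eef_rot'],degrees=True).as_matrix()
c=cams.capture("top");ct=Cam(c);i=c["image"][:,:,::-1].copy()
k=5;i=cv2.resize(i[240:350,160:300],None,fx=k,fy=k,interpolation=cv2.INTER_CUBIC)
for dz,col in ((0,(0,0,255)),(.03,(0,255,0))):
  for off in ([-.066,.039,.0965],[-.066,.039,-.0965],[-.066,-.039,.0965],[-.066,-.039,-.0965]):
    p=ct.proj([t+[0,0,dz]+M@np.array(off)])[0];q=((p-[160,240]+.5)*k).astype(int);cv2.circle(i,tuple(int(v) for v in q),4,col,-1)
cv2.imwrite("pics/t3.png",i)
```

```text
(no output)
```

View pics/t3.png

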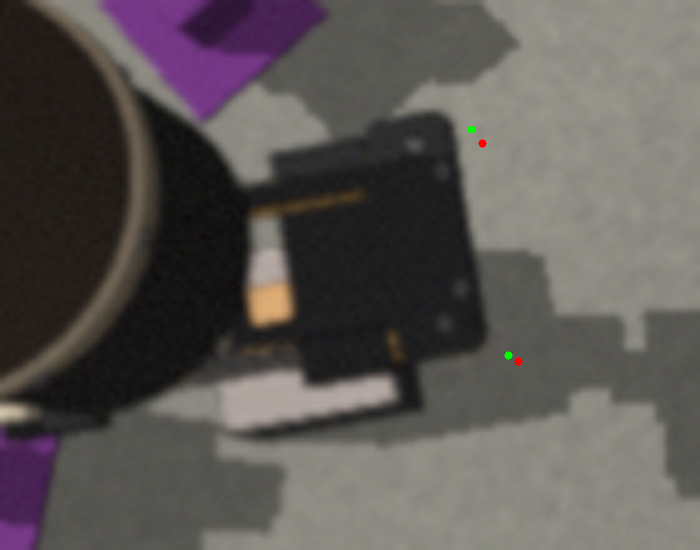

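```bash
python3 -m handwheel '[0.5,0,0,0, 1,0,0,0, 1.5,0,0,0, 2,0,0,0, 2.5,0,0,0, 3,0,0,0, 3.5,0,0,0, 4,0,0,0, 4,0,0,0, 4,0,0,0]' 6
cat > look.py <<'E'
import sys
from plant import cams,sensors
from h import *
n=sys.argv[1];out=sys.argv[2];a,b,c_,d=map(int,sys.argv[3:7]);k=float(sys.argv[7])
s=sensors.get_state();np.set_printoptions(precision=4,suppress=True);print(s['time_s'],s['tcp_pos'],s['contact_force'],s['moment'],s['gripper_width'])
i=cams.capture(n)["image"][:,:,::-1]
cv2.imwrite(f"pics/{out}.png",cv2.resize(i[a:b,c_:d],None,fx=k,fy=k,interpolation=cv2.INTER_CUBIC))
E
python3 look.py scene s4 140 260 350 480 5; python3 look.py top t4 240 350 160 300 5
```

```text
time_s: 4.4
tcp_pos: [0.4566, 0.2734, 0.0778]
eef_rot: [114.3, 90.0, 31.8]
contact_force: [0.4, -1.0, 0.6]
gripper_width: 0.0602
4.4 [0.4566 0.2734 0.0778] [ 0.4421 -1.0235  0.6023] [-0.0107 -0.0089  0.0164] 0.060164109814318606
4.45 [0.4566 0.2735 0.0779] [ 0.0136 -0.2383  0.6134] [-0.0288  0.0268  0.0036] 0.05970239445837069
```

View pics/s4.png

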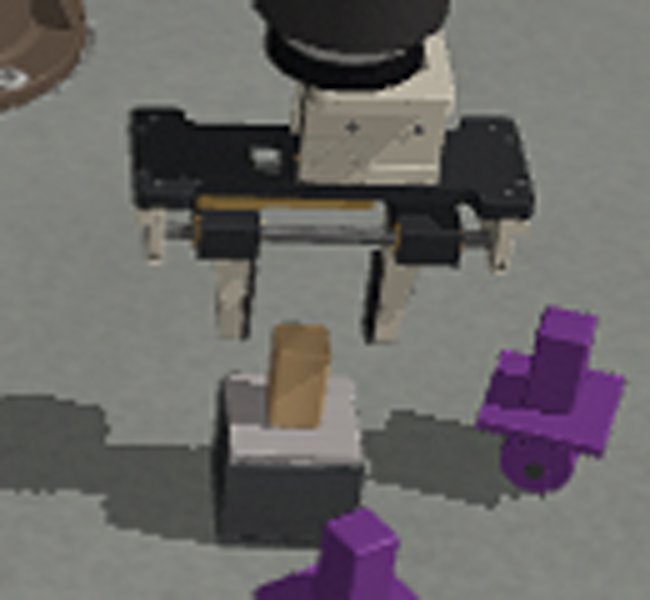

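View pics/t4.png

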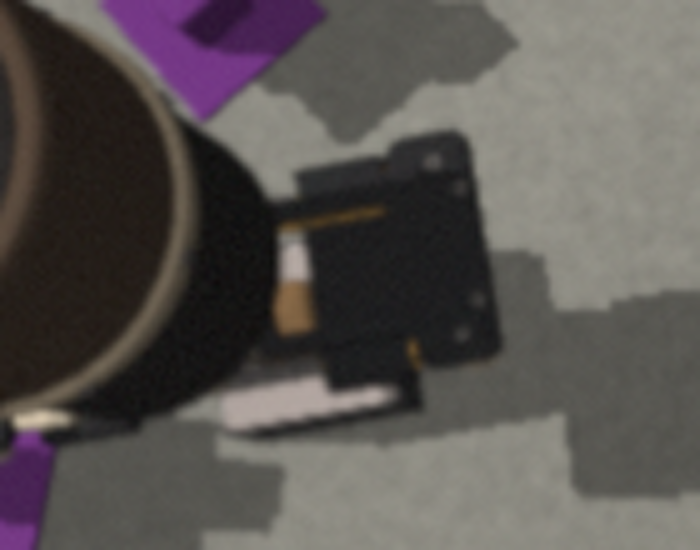

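```bash
python3 -m handwheel '[0.4,0,0,0, 0.8,0,0,0, 1.2,0,0,0, 1.6,0,0,0, 2,0,0,0, 2.4,0,0,0, 2.8,0,0,0, 3.2,0,0,0, 3.2,0,0,0, 3.2,0,0,0]' 6
python3 look.py scene s5 140 260 350 480 5
```

```text
time_s: 5.75
tcp_pos: [0.4565, 0.2734, 0.0457]
eef_rot: [105.6, 90.0, 23.0]
contact_force: [-0.1, -0.8, -0.1]
gripper_width: 0.0596
5.75 [0.4565 0.2734 0.0457] [-0.0651 -0.8054 -0.0627] [-0.0637  0.      0.0073] 0.05959644455256893
```

View pics/s5.png

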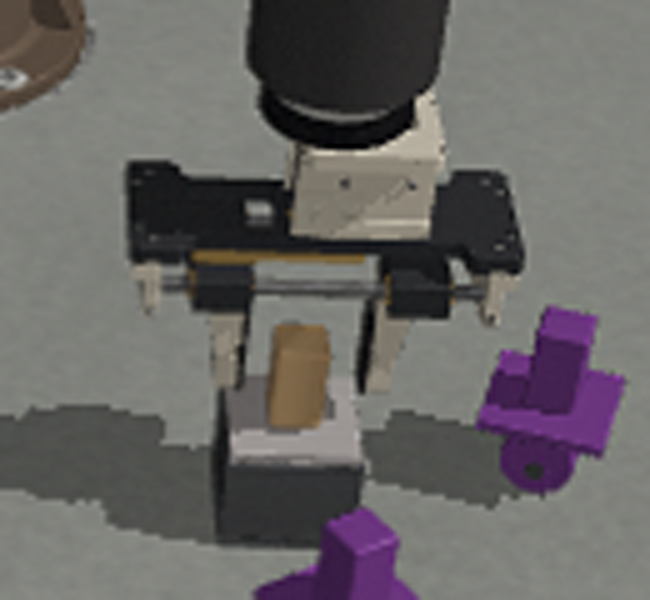

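```bash
python3 -m handwheel '[0.2,0,0,0, 0.4,0,0,0, 0.6,0,0,0, 0.8,0,0,0, 1,0,0,0, 1.2,0,0,0, 1.3,0,0,0, 1.3,0,0,0, 1.3,0,0,0, 1.3,0,0,0]' 6
python3 look.py scene s6 140 260 350 480 5
```

```text
time_s: 7.05
tcp_pos: [0.4565, 0.2734, 0.0327]
eef_rot: [131.0, 90.0, 48.5]
contact_force: [0.3, 0.2, -0.3]
gripper_width: 0.0599
7.05 [0.4565 0.2734 0.0327] [ 0.2938  0.2219 -0.335 ] [-0.0738  0.0115  0.0271] 0.05986700725486169
```

View pics/s6.png

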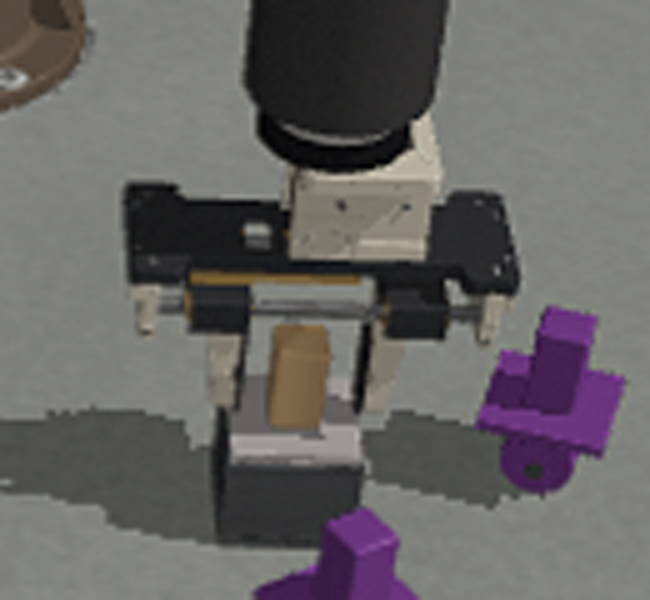

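```bash
python3 -m handwheel '[0.1,0,0,0, 0.2,0,0,0, 0.3,0,0,0, 0.4,0,0,0, 0.4,0,0,0, 0.4,0,0,0, 0.4,0,0,0, 0.4,0,0,0, 0.4,0,0,0, 0.4,0,0,0]' 2 40
python3 look.py scene s7 140 260 350 480 5;python3 look.py top t7 240 350 160 300 5
```

```text
time_s: 8.35
tcp_pos: [0.4564, 0.2731, 0.0288]
eef_rot: [-19.8, 90.0, -102.3]
contact_force: [-1.6, -2.6, 5.8]
gripper_width: 0.0275
8.35 [0.4564 0.2731 0.0288] [-1.6232 -2.5664  5.7747] [-0.7952  0.4419 -0.0474] 0.027459657989363197
8.4 [0.4565 0.2731 0.0288] [-1.4121 -0.9352  5.4894] [-0.8421  0.4553 -0.0014] 0.027941806228724518
```

View pics/s7.png

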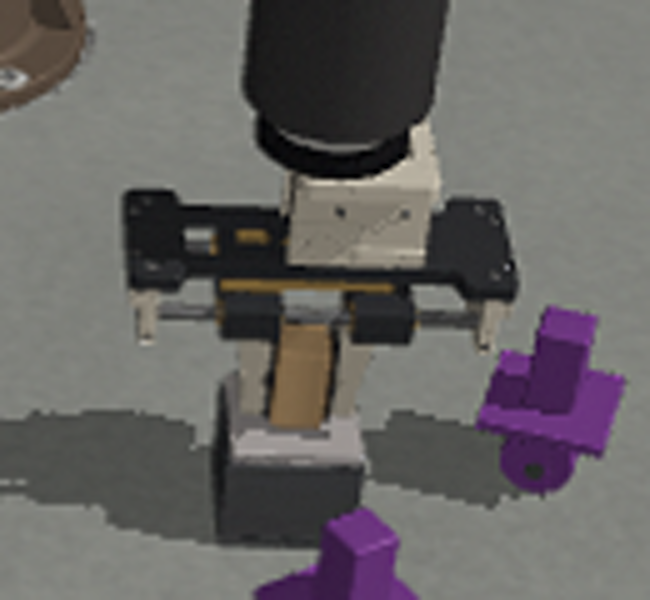

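View pics/t7.png

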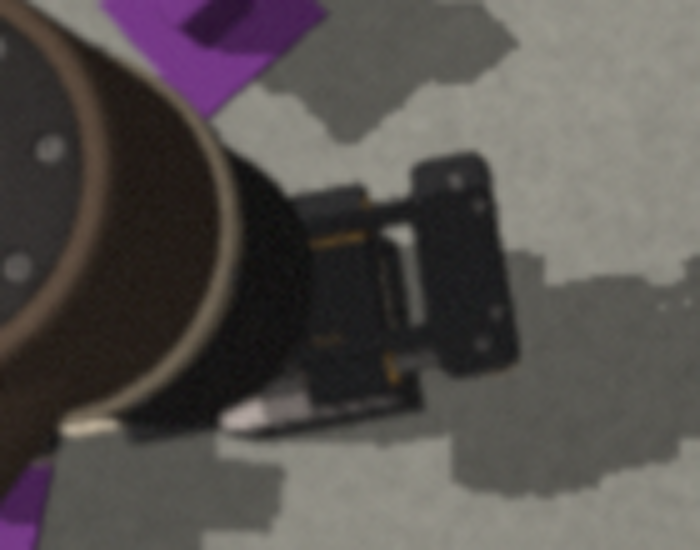

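```bash
python3 -m handwheel '[0,0,0,0, 0,0,0,0, -0.5,0,0,0, -2,0,0,0, -4,0,0,0, -6,0,0,0, -8,0,0,0, -10,0,0,0, -12,0,0,0, -12,0,0,0]' 2 60
python3 look.py scene s8 80 230 340 500 5;python3 look.py top t8 220 350 140 300 5
```

```text
time_s: 9.7
tcp_pos: [0.4572, 0.2743, 0.1506]
eef_rot: [132.3, 89.8, 49.8]
contact_force: [1.0, -0.3, -4.2]
gripper_width: 0.0279
9.7 [0.4572 0.2743 0.1506] [ 0.9605 -0.2538 -4.2466] [-0.0269 -0.0497  0.0494] 0.02787754741888638
9.75 [0.4565 0.2737 0.1493] [-0.3701  0.2447 -5.09  ] [-0.0668  0.076  -0.0056] 0.02756614603459845
```

View pics/s8.png

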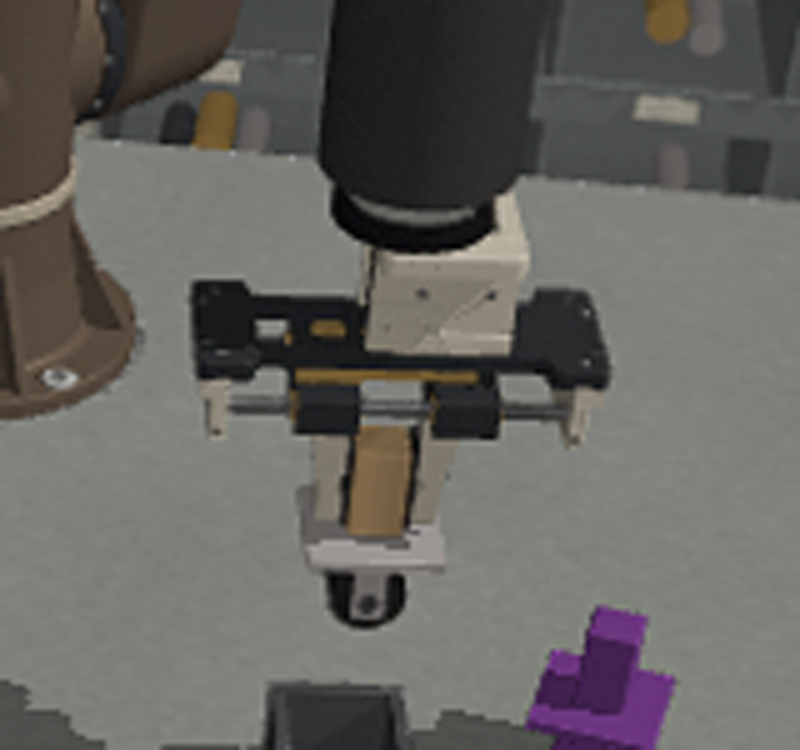

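View pics/t8.png

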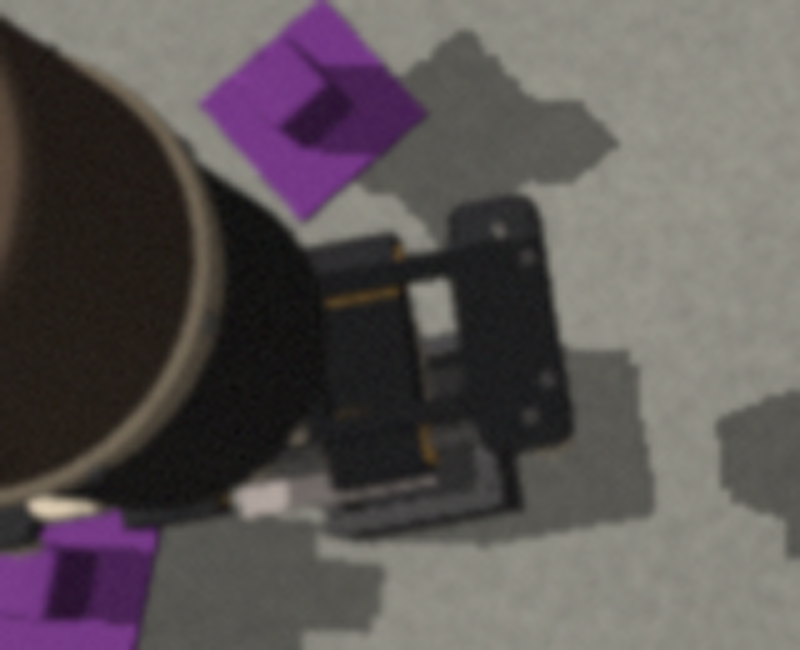

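The roller is out and upright. The wheel shows edge-on, with its axle pointing toward the scene camera along about 7.5°, so it needs a turn of about 8° for the jig. Next I go above the near end tag.

```bash
python3 -m handwheel '[0,0.1,2,0, 0,0.4,6,-2, 0,0.7,10.5,-4, 0,1.1,15,-6, 0,1.4,19.5,-8, 0,1.6,23.5,-8.1, 1,1.74,25.6,-8.1, 3,1.74,25.6,-8.1, 5,1.74,25.6,-8.1, 6,1.74,25.6,-8.1]'
python3 look.py scene s9 120 270 210 370 5;python3 look.py top t9 200 320 300 460 5
```

```text
time_s: 11.05
tcp_pos: [0.5057, 0.0206, 0.087]
eef_rot: [-85.6, 89.8, -160.0]
contact_force: [-0.3, -0.9, -3.4]
gripper_width: 0.028
11.05 [0.5057 0.0206 0.087 ] [-0.3075 -0.8698 -3.4282] [ 0.0079 -0.0002  0.0451] 0.028019819704612998
11.1 [0.5054 0.0208 0.0863] [-0.8715 -0.9581 -5.6345] [-0.1018  0.1104  0.0321] 0.02797732511016235
```

View pics/s9.png

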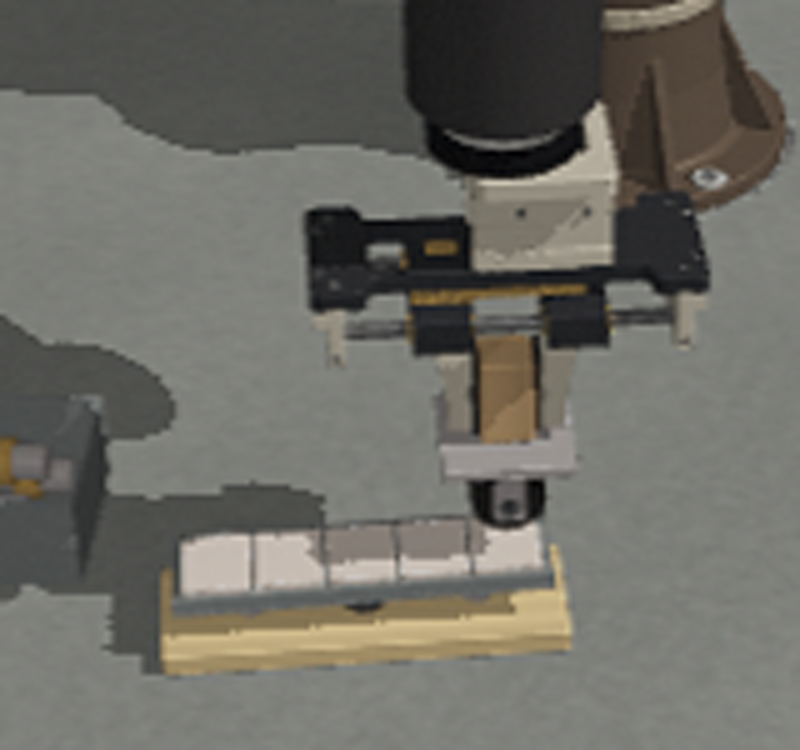

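View pics/t9.png

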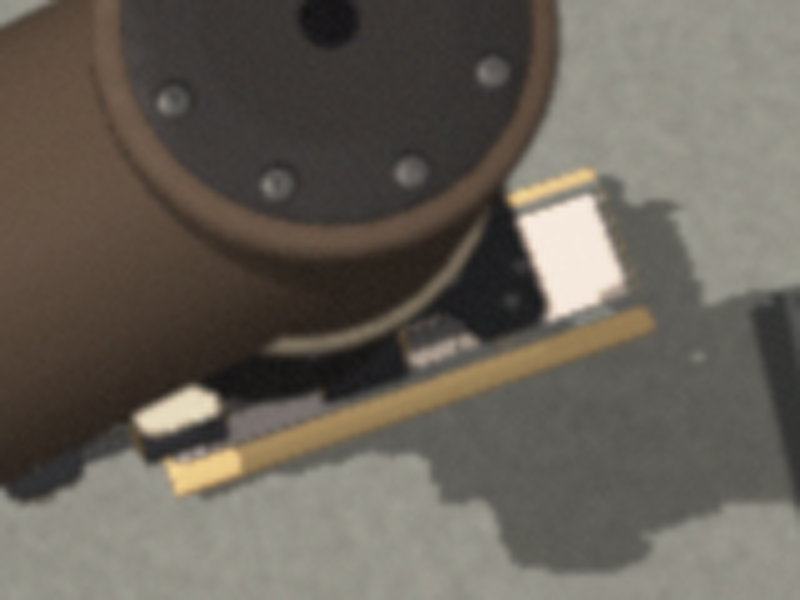

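```bash
python3 -m handwheel '[0.4,0,0,0, 0.8,0,0,0, 1.1,0,0,0, 1.2,0,0,0, 1.25,0,0,0, 1.3,0,0,0, 1.35,0,0,0, 1.4,0,0,0, 1.4,0,0,0, 1.4,0,0,0]'; python3 -m handwheel '[0.05,0,0,0, 0.1,0,0,0, 0.15,0,0,0, 0.2,0,0,0, 0.24,0,0,0, 0.24,0,0,0, 0.24,0,0,0, 0.24,0,0,0, 0.24,0,0,0, 0.24,0,0,0]'
```

```text
time_s: 12.4
tcp_pos: [0.5071, 0.0218, 0.0747]
eef_rot: [65.0, 90.0, -9.4]
contact_force: [-0.3, -0.2, -3.9]
gripper_width: 0.0278
time_s: 13.65
tcp_pos: [0.507, 0.0218, 0.0723]
eef_rot: [-93.3, 90.0, -167.7]
contact_force: [0.2, -0.0, -4.4]
gripper_width: 0.0279
```

```bash
python3 -m handwheel '[0.05,0,0,0, 0.1,0,0,0, 0.15,0,0,0, 0.2,0,0,0, 0.25,0,0,0, 0.3,0,0,0, 0.35,0,0,0, 0.35,0,0,0, 0.35,0,0,0, 0.35,0,0,0]'
```

```text
time_s: 14.9
tcp_pos: [0.5071, 0.0218, 0.0688]
eef_rot: [82.2, 90.0, 7.7]
contact_force: [0.2, 0.6, -4.1]
gripper_width: 0.0279
```

```bash
python3 look.py scene s10 180 270 270 370 7
```

```text
14.9 [0.5071 0.0218 0.0688] [ 0.181   0.6071 -4.1113] [-0.053  -0.0602 -0.0289] 0.027945498466069293
```

View pics/s10.png

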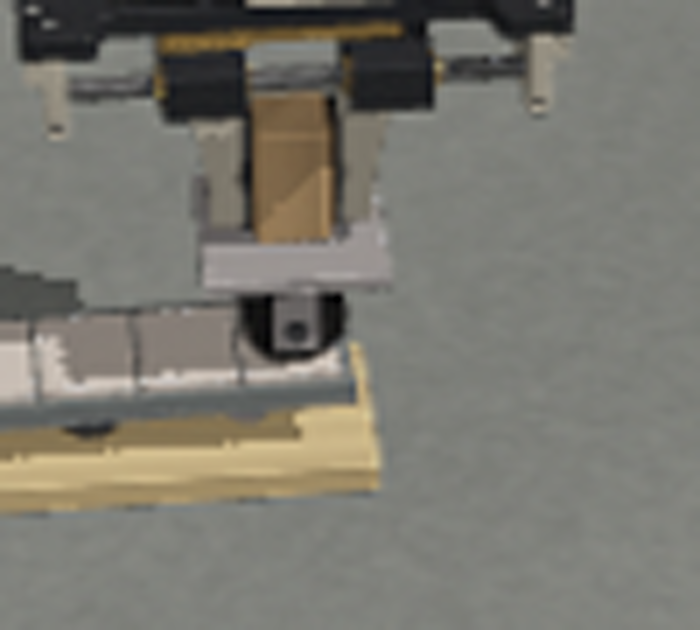

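```bash
python3 -m handwheel '[0.06,0,0,0, 0.12,0,0,0, 0.18,0,0,0, 0.24,0,0,0, 0.29,0,0,0, 0.34,0,0,0, 0.39,0,0,0, 0.42,0,0,0, 0.42,0,0,0, 0.42,0,0,0]'
```

```text
time_s: 16.2
tcp_pos: [0.5074, 0.0217, 0.0651]
eef_rot: [69.9, 90.0, -4.5]
contact_force: [-2.5, -0.6, 4.7]
gripper_width: 0.0277
```

```bash
python3 -m handwheel '[0.01,0,0,0, 0.02,0,0,0, 0.03,0,0,0, 0.04,0,0,0, 0.05,0,0,0, 0.06,0,0,0, 0.07,0,0,0, 0.08,0,0,0, 0.08,0,0,0, 0.08,0,0,0]'; python3 -c "
from plant import sensors
s=sensors.get_state();print(s['tcp_pos'],s['contact_force'],s['moment'])"
```

```text
time_s: 17.45
tcp_pos: [0.5072, 0.0219, 0.0638]
eef_rot: [96.3, 90.0, 21.9]
contact_force: [-0.3, -1.1, 5.1]
gripper_width: 0.0274
[0.50721431 0.02185354 0.06384502] [-0.33621055 -1.05028074  5.12273211] [-0.22952257  0.40370392  0.01255049]
```

```bash
python3 -m handwheel '[0.01,0,0,0, 0.02,0,0,0, 0.03,0,0,0, 0.04,0,0,0, 0.05,0,0,0, 0.06,0,0,0, 0.07,0,0,0, 0.08,0,0,0, 0.08,0,0,0, 0.08,0,0,0]'; python3 -c "
from plant import sensors
s=sensors.get_state();print(s['tcp_pos'],s['contact_force'],s['moment'])"
```

```text
time_s: 18.7
tcp_pos: [0.5074, 0.0218, 0.0635]
eef_rot: [79.1, 90.0, 4.7]
contact_force: [-1.7, -0.4, 9.0]
gripper_width: 0.0279
[0.50739996 0.02182826 0.06352678] [-1.7097536  -0.41352751  9.03177257] [-0.2506868   0.96471445 -0.00950872]
```

```bash
python3 look.py scene s11 180 270 240 360 6.5
```

```text
18.7 [0.5074 0.0218 0.0635] [-1.7098 -0.4135  9.0318] [-0.2507  0.9647 -0.0095] 0.027911537138231735
```

View pics/s11.png

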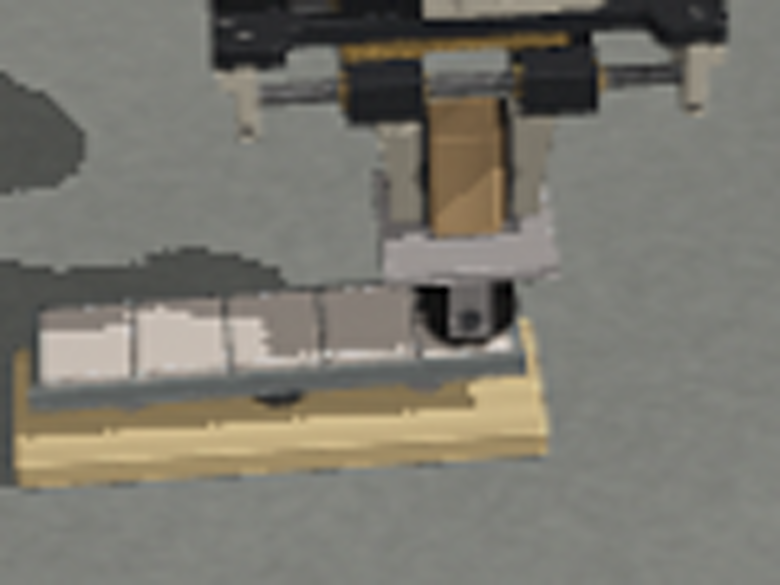

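Run:
```python
from h import *
from plant import cams
np.set_printoptions(precision=4,suppress=True)
cs=Cam(cams.capture("scene"))
a=np.radians(15.6);e=np.array([np.cos(a),np.sin(a),0]);u=np.array([np.sin(a),-np.cos(a),0])
hub=(np.array([470,320])+.5)/6.5-.5+[240,180]
bot=(np.array([470,345])+.5)/6.5-.5+[240,180]
J=np.array([.5265,-.0522,0]);Js=np.array([.5317,-.0516,0]) 
for z in(.06,.064,.068):
  p=cs.plane([hub],z)[0]; c=p-e*.023; print("hub",z,c[:2],"jig x,y",(c-Js)@e,(c-Js)@u)
for z in(.040,.044,.048):
  p=cs.plane([bot],z)[0]; c=p-e*.018; print("bot",z,c[:2],(c-Js)@e,(c-Js)@u)
# tag near-edge & rail corners in s11: rail lower-front edge left end (35,400)->right (525,365)
for q,nm in (((45,385),"tagNearLeft"),((515,350),"tagNearRight"),((30,395),"railL"),((525,362),"railR")):
  px=(np.array(q)+.5)/6.5-.5+[240,180]
  for z in(.036,.040,.044):
    p=cs.plane([px],z)[0]; print(nm,z,(p-Js)@e,(p-Js)@u)
```

```text
hub 0.06 [0.5048 0.0212] jig x,y -0.006293918418586206 -0.07732071000382262
hub 0.064 [0.5097 0.0221] jig x,y -0.0013690746611877782 -0.07688013116322102
hub 0.068 [0.5146 0.023 ] jig x,y 0.0035557690962104266 -0.07643955232261947
bot 0.04 [0.5012 0.0209] -0.00989598076198487 -0.07804839663598497
bot 0.044 [0.506  0.0218] -0.0050384731265014256 -0.07761401763228988
bot 0.048 [0.5108 0.0227] -0.00018096549101775984 -0.07717963862859477
tagNearLeft 0.036 0.012190241011325868 0.09350521403427893
tagNearLeft 0.04 0.017010318252321334 0.09321980624585574
tagNearLeft 0.044 0.021830395493316807 0.09293439845743248
tagNearRight 0.036 0.008172086684361065 -0.09637357684605435
tagNearRight 0.04 0.01300898029967857 -0.09586432306515427
tagNearRight 0.044 0.01784587391499563 -0.09535506928425425
railL 0.036 0.017865944330042897 0.09950254142866503
railL 0.04 0.022662268189813616 0.09919203423036635
railL 0.044 0.027458592049584136 0.09888152703206754
railR 0.036 0.016157463948353223 -0.09962866111163715
railR 0.04 0.02096093796794423 -0.09910578448029247
railR 0.044 0.02576441198753501 -0.0985829078489478
```

```bash
python3 -m handwheel '[0,0,0.05,0, 0,0,0.13,0, 0,0,0.2,0, 0,0,0.27,0, 0,0,0.35,0, 0,0,0.42,0, 0,0,0.5,0, 0,0,0.57,0, 0,0,0.65,0, 0,0,0.7,0]'; python3 -c "
from plant import sensors
s=sensors.get_state();print(s['tcp_pos'],s['contact_force'],s['moment'])"
```

```text
time_s: 20.05
tcp_pos: [0.5092, 0.0151, 0.0635]
eef_rot: [75.9, 90.0, 1.5]
contact_force: [-2.1, -0.1, 9.2]
gripper_width: 0.0279
[0.50921833 0.01505735 0.06351157] [-2.05758046 -0.08791377  9.18872969] [-0.2187021   0.93794443 -0.03188314]
```

```bash
cat > st.py <<'E'
from plant import sensors
import numpy as np
s=sensors.get_state();t=s['tcp_pos'];u=np.array([.269,-.963]);w=(t[:2]-[.5275,-.0516])@u
print("w %.1f z %.2f F"%(w*1e3,t[2]*1e3),np.round(s['contact_force'],1),"M",np.round(s['moment'],2),"net %.1f"%(s['contact_force'][2]+4.2))
E
python3 -m handwheel '[0,0,0.08,0, 0,0,0.16,0, 0,0,0.24,0, 0,0,0.32,0, 0,0,0.4,0, 0,0,0.48,0, 0,0,0.56,0, 0,0,0.64,0, 0,0,0.72,0, 0,0,0.8,0]'; python3 st.py
```

```text
time_s: 21.3
tcp_pos: [0.5113, 0.0081, 0.0636]
eef_rot: [130.0, 89.9, 55.6]
contact_force: [-3.4, 4.8, 11.0]
gripper_width: 0.0278
w -61.9 z 63.59 F [-3.4  4.8 11. ] M [ 1.68  1.8  -0.06] net 15.2
```

```bash
python3 -m handwheel '[0,0,0.08,0, 0,0,0.16,0, 0,0,0.24,0, 0,0,0.32,0, 0,0,0.4,0, 0,0,0.48,0, 0,0,0.56,0, 0,0,0.64,0, 0,0,0.72,0, 0,0,0.8,0]'; python3 st.py
```

```text
time_s: 22.55
tcp_pos: [0.5135, -0.0003, 0.0635]
eef_rot: [79.2, 90.0, 4.8]
contact_force: [-2.8, -0.2, 8.0]
gripper_width: 0.0278
w -53.1 z 63.47 F [-2.8 -0.2  8. ] M [-0.12  0.92  0.01] net 12.2
```

```bash
python3 -m handwheel '[0,0,0.1,0, 0,0,0.2,0, 0,0,0.3,0, 0,0,0.4,0, 0,0,0.5,0, 0,0,0.6,0, 0,0,0.7,0, 0,0,0.8,0, 0,0,0.9,0, 0,0,1,0]'; python3 st.py
```

```text
time_s: 23.8
tcp_pos: [0.5162, -0.01, 0.0634]
eef_rot: [70.4, 90.0, -4.0]
contact_force: [-2.3, -0.2, 8.1]
gripper_width: 0.0278
w -43.1 z 63.45 F [-2.3 -0.2  8.1] M [-0.17  0.84  0.02] net 12.3
```

```bash
python3 -m handwheel '[0,0,0.1,0, 0,0,0.2,0, 0,0,0.3,0, 0,0,0.4,0, 0,0,0.5,0, 0,0,0.6,0, 0,0,0.7,0, 0,0,0.8,0, 0,0,0.9,0, 0,0,1,0]'; python3 st.py
```

```text
time_s: 25.05
tcp_pos: [0.5189, -0.0197, 0.0634]
eef_rot: [66.9, 90.0, -7.5]
contact_force: [-1.8, -0.1, 8.3]
gripper_width: 0.0278
w -33.1 z 63.38 F [-1.8 -0.1  8.3] M [-0.23  0.82  0.01] net 12.5
```

```bash
python3 -m handwheel '[0,0,0.08,0, 0,0,0.16,0, 0,0,0.24,0, 0,0,0.32,0, 0,0,0.4,0, 0,0,0.48,0, 0,0,0.56,0, 0,0,0.64,0, 0,0,0.72,0, 0,0,0.8,0]'; python3 st.py; python3 look.py scene s12 180 270 230 350 6.5
```

```text
time_s: 26.3
tcp_pos: [0.521, -0.027, 0.0633]
eef_rot: [119.9, 90.0, 45.5]
contact_force: [-3.6, 2.4, 9.1]
gripper_width: 0.0278
w -25.5 z 63.34 F [-3.6  2.4  9.1] M [1.23 1.31 0.08] net 13.3
26.3 [ 0.521  -0.027   0.0633] [-3.5894  2.3835  9.1134] [1.2302 1.306  0.0809] 0.02784991766927349
```

View pics/s12.png

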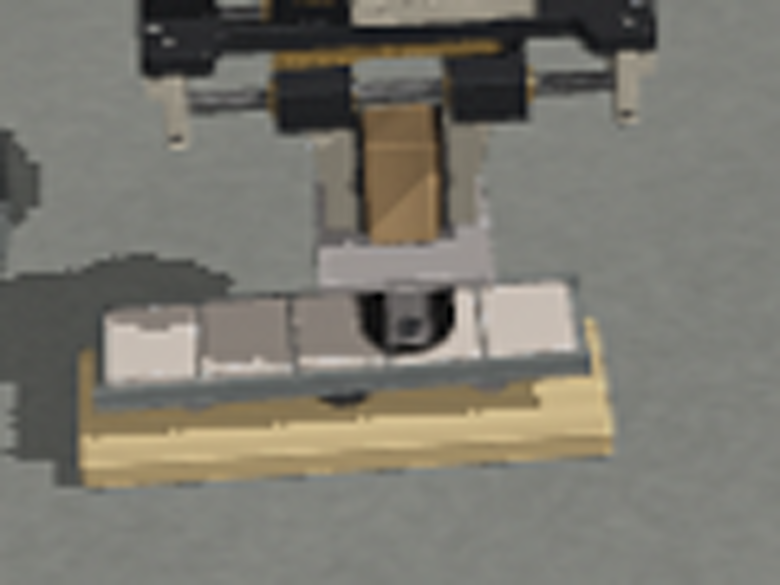

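The image shows that the tags already rolled, on the right at (525,320), now sit level with the grey lip, while the left ones still stand proud. I keep rolling.

```bash
python3 -m handwheel '[0,0,0.08,0, 0,0,0.16,0, 0,0,0.24,0, 0,0,0.32,0, 0,0,0.4,0, 0,0,0.48,0, 0,0,0.56,0, 0,0,0.64,0, 0,0,0.72,0, 0,0,0.8,0]'; python3 st.py
```

```text
time_s: 27.6
tcp_pos: [0.5231, -0.0349, 0.0632]
eef_rot: [98.3, 90.0, 23.9]
contact_force: [-1.1, 0.7, 5.5]
gripper_width: 0.0272
w -17.3 z 63.19 F [-1.1  0.7  5.5] M [ 0.1   0.54 -0.01] net 9.7
```

```bash
python3 -m handwheel '[0,0,0.12,0, 0,0,0.24,0, 0,0,0.36,0, 0,0,0.48,0, 0,0,0.6,0, 0,0,0.72,0, 0,0,0.84,0, 0,0,0.96,0, 0,0,1.08,0, 0,0,1.2,0]'; python3 st.py
```

```text
time_s: 28.85
tcp_pos: [0.5263, -0.0466, 0.0631]
eef_rot: [89.3, 90.0, 14.9]
contact_force: [-0.6, 0.1, 5.5]
gripper_width: 0.0277
w -5.2 z 63.06 F [-0.6  0.1  5.5] M [-0.08  0.34  0.04] net 9.7
```

```bash
python3 -m handwheel '[0,0,0.1,0, 0,0,0.2,0, 0,0,0.3,0, 0,0,0.4,0, 0,0,0.5,0, 0,0,0.6,0, 0,0,0.7,0, 0,0,0.8,0, 0,0,0.9,0, 0,0,1,0]'; python3 st.py
```

```text
time_s: 30.1
tcp_pos: [0.5289, -0.0562, 0.0629]
eef_rot: [103.7, 90.0, 29.2]
contact_force: [0.7, 1.1, 2.9]
gripper_width: 0.0278
w 4.9 z 62.91 F [0.7 1.1 2.9] M [ 0.11 -0.41  0.03] net 7.1
```

```bash
python3 -m handwheel '[0.01,0,0.08,0, 0.02,0,0.16,0, 0.03,0,0.24,0, 0.03,0,0.32,0, 0.04,0,0.4,0, 0.04,0,0.48,0, 0.05,0,0.56,0, 0.05,0,0.64,0, 0.06,0,0.72,0, 0.06,0,0.8,0]'; python3 st.py
```

```text
time_s: 31.35
tcp_pos: [0.5311, -0.0635, 0.0627]
eef_rot: [133.4, 90.0, 58.9]
contact_force: [-2.4, 4.2, 9.0]
gripper_width: 0.0277
w 12.5 z 62.72 F [-2.4  4.2  9. ] M [1.67 0.55 0.04] net 13.2
```

```bash
python3 -m handwheel '[0,0,0.08,0, 0,0,0.16,0, 0,0,0.24,0, 0.01,0,0.32,0, 0.01,0,0.4,0, 0.01,0,0.48,0, 0.01,0,0.56,0, 0.02,0,0.64,0, 0.02,0,0.72,0, 0.02,0,0.8,0]'; python3 st.py
```

```text
time_s: 32.6
tcp_pos: [0.5333, -0.0717, 0.0625]
eef_rot: [77.4, 90.0, 3.0]
contact_force: [-0.1, 0.8, 6.1]
gripper_width: 0.028
w 20.9 z 62.50 F [-0.1  0.8  6.1] M [ 0.15 -0.08  0.03] net 10.3
```

```bash
python3 -m handwheel '[0,0,0.1,0, 0,0,0.2,0, 0,0,0.3,0, 0.01,0,0.4,0, 0.01,0,0.5,0, 0.01,0,0.6,0, 0.01,0,0.7,0, 0.02,0,0.8,0, 0.02,0,0.9,0, 0.02,0,1,0]'; python3 st.py
```

```text
time_s: 33.85
tcp_pos: [0.536, -0.0814, 0.0623]
eef_rot: [53.6, 90.0, -20.8]
contact_force: [0.4, -0.1, 6.8]
gripper_width: 0.0276
w 31.0 z 62.29 F [ 0.4 -0.1  6.8] M [0.07 0.02 0.03] net 11.0
```

```bash
python3 -m handwheel '[0,0,0.12,0, 0,0,0.24,0, 0.01,0,0.36,0, 0.01,0,0.48,0, 0.01,0,0.6,0, 0.02,0,0.72,0, 0.02,0,0.84,0, 0.02,0,0.96,0, 0.03,0,1.08,0, 0.03,0,1.2,0]'; python3 st.py
```

```text
time_s: 35.1
tcp_pos: [0.5392, -0.093, 0.062]
eef_rot: [52.0, 90.0, -22.4]
contact_force: [0.7, 0.0, 6.2]
gripper_width: 0.0275
w 43.0 z 62.01 F [0.7 0.  6.2] M [ 0.04 -0.05 -0.01] net 10.4
```

```bash
python3 -m handwheel '[0,0,0.08,0, 0,0,0.16,0, 0,0,0.24,0, 0.01,0,0.32,0, 0.01,0,0.4,0, 0.01,0,0.48,0, 0.01,0,0.56,0, 0.02,0,0.64,0, 0.02,0,0.72,0, 0.02,0,0.8,0]'; python3 st.py
```

```text
time_s: 36.35
tcp_pos: [0.5412, -0.1004, 0.0617]
eef_rot: [127.9, 90.0, 53.5]
contact_force: [-1.5, 3.6, 7.6]
gripper_width: 0.0275
w 50.7 z 61.74 F [-1.5  3.6  7.6] M [1.34 0.28 0.02] net 11.8
```

```bash
python3 -m handwheel '[0,0,0.08,0, 0,0,0.16,0, 0,0,0.24,0, 0.01,0,0.32,0, 0.01,0,0.4,0, 0.01,0,0.48,0, 0.01,0,0.56,0, 0.02,0,0.64,0, 0.02,0,0.72,0, 0.02,0,0.8,0]'; python3 st.py
```

```text
time_s: 37.6
tcp_pos: [0.5434, -0.1082, 0.0615]
eef_rot: [80.7, 90.0, 6.2]
contact_force: [0.9, 0.7, 6.2]
gripper_width: 0.0279
w 58.8 z 61.54 F [0.9 0.7 6.2] M [ 0.22 -0.05 -0.01] net 10.4
```

```bash
python3 -m handwheel '[0.01,0,0.1,0, 0.01,0,0.2,0, 0.02,0,0.3,0, 0.02,0,0.4,0, 0.03,0,0.5,0, 0.03,0,0.6,0, 0.03,0,0.7,0, 0.04,0,0.8,0, 0.04,0,0.9,0, 0.04,0,1,0]'; python3 st.py
```

```text
time_s: 38.85
tcp_pos: [0.5462, -0.118, 0.0612]
eef_rot: [54.2, 90.0, -20.2]
contact_force: [0.6, 1.0, 7.6]
gripper_width: 0.0276
w 69.0 z 61.25 F [0.6 1.  7.6] M [ 0.01 -0.06  0.04] net 11.8
```

```bash
python3 -m handwheel '[0,0,0.1,0, 0,0,0.2,0, 0.01,0,0.3,0, 0.01,0,0.4,0, 0.01,0,0.5,0, 0.02,0,0.6,0, 0.02,0,0.6,0, 0.02,0,0.6,0, 0.02,0,0.6,0, 0.02,0,0.6,0]'; python3 st.py;python3 look.py scene s13 180 270 220 340 6.5
```

```text
time_s: 40.1
tcp_pos: [0.5478, -0.1239, 0.061]
eef_rot: [35.1, 90.0, -39.3]
contact_force: [-0.1, 0.7, 7.3]
gripper_width: 0.0276
w 75.1 z 61.05 F [-0.1  0.7  7.3] M [-0.22 -0.14  0.09] net 11.5
40.1 [ 0.5478 -0.1239  0.061 ] [-0.0564  0.6806  7.2532] [-0.2197 -0.1417  0.0875] 0.02755917432290342
```

View pics/s13.png

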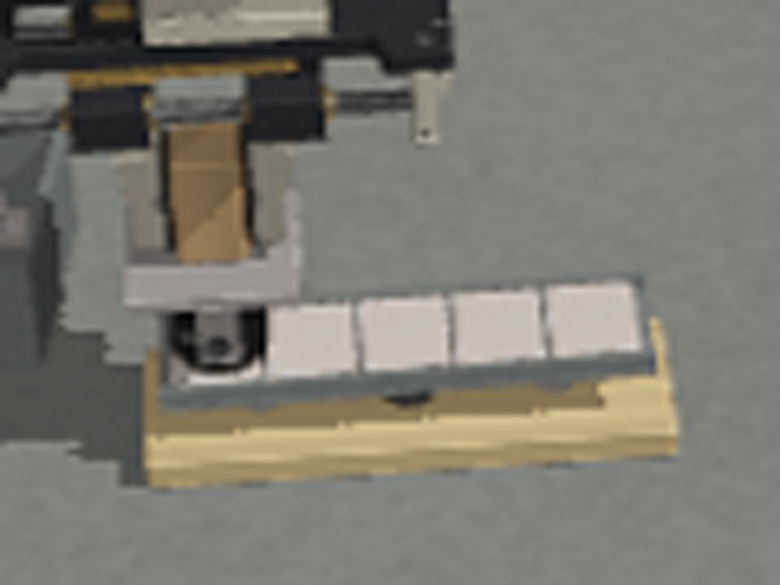

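The four uncovered tags look level with the lips, and the last one is under the wheel. I have time for a check pass, so I roll back toward the holder end, retracing the height profile and watching for bumps.

```bash
python3 -m handwheel '[0,0,-0.15,0, -0.01,0,-0.4,0, -0.02,0,-0.65,0, -0.03,0,-0.9,0, -0.03,0,-1.15,0, -0.04,0,-1.4,0, -0.05,0,-1.65,0, -0.06,0,-1.95,0, -0.06,0,-2.25,0, -0.07,0,-2.5,0]'; python3 st.py
```

```text
time_s: 41.4
tcp_pos: [0.5411, -0.0998, 0.0618]
eef_rot: [34.1, 90.0, -40.3]
contact_force: [0.6, -0.5, 6.3]
gripper_width: 0.0271
w 50.0 z 61.80 F [ 0.6 -0.5  6.3] M [-0.31 -0.15  0.04] net 10.5
```

```bash
python3 -m handwheel '[0,0,-0.25,0, -0.01,0,-0.5,0, -0.02,0,-0.75,0, -0.03,0,-1,0, -0.03,0,-1.25,0, -0.04,0,-1.5,0, -0.05,0,-1.75,0, -0.06,0,-2,0, -0.06,0,-2.25,0, -0.07,0,-2.5,0]'; python3 st.py
```

```text
time_s: 42.65
tcp_pos: [0.5344, -0.0757, 0.0624]
eef_rot: [40.3, 90.0, -34.1]
contact_force: [0.7, -0.0, 6.1]
gripper_width: 0.0278
w 25.0 z 62.42 F [ 0.7 -0.   6.1] M [-0.28 -0.14  0.01] net 10.3
```

```bash
python3 -m handwheel '[0,0,-0.25,0, -0.01,0,-0.5,0, -0.01,0,-0.75,0, -0.02,0,-1,0, -0.03,0,-1.25,0, -0.03,0,-1.5,0, -0.04,0,-1.75,0, -0.05,0,-2,0, -0.05,0,-2.25,0, -0.06,0,-2.5,0]'; python3 st.py
```

```text
time_s: 43.9
tcp_pos: [0.5277, -0.0516, 0.063]
eef_rot: [46.7, 90.0, -27.7]
contact_force: [0.9, -0.1, 6.4]
gripper_width: 0.0274
w 0.0 z 62.99 F [ 0.9 -0.1  6.4] M [-0.28 -0.22 -0.04] net 10.6
```

```bash
python3 -m handwheel '[0,0,-0.25,0, 0,0,-0.5,0, -0.01,0,-0.75,0, -0.01,0,-1,0, -0.02,0,-1.25,0, -0.02,0,-1.5,0, -0.02,0,-1.75,0, -0.03,0,-2,0, -0.03,0,-2.25,0, -0.03,0,-2.5,0]'; python3 st.py
```

```text
time_s: 45.15
tcp_pos: [0.5209, -0.0275, 0.0633]
eef_rot: [35.6, 90.0, -38.8]
contact_force: [0.9, 0.2, 6.8]
gripper_width: 0.0277
w -25.0 z 63.30 F [0.9 0.2 6.8] M [-0.28 -0.12  0.02] net 11.0
```

```bash
python3 -m handwheel '[0,0,-0.25,0, 0,0,-0.5,0, 0,0,-0.75,0, -0.01,0,-1,0, -0.01,0,-1.25,0, -0.01,0,-1.5,0, -0.02,0,-1.75,0, -0.02,0,-2,0, -0.02,0,-2.25,0, -0.02,0,-2.5,0]'; python3 st.py
```

```text
time_s: 46.4
tcp_pos: [0.5142, -0.0034, 0.0635]
eef_rot: [39.3, 90.0, -35.1]
contact_force: [-0.3, -0.5, 7.7]
gripper_width: 0.028
w -50.0 z 63.51 F [-0.3 -0.5  7.7] M [-0.28 -0.1   0.02] net 11.9
```

```bash
python3 -m handwheel '[0,0,-0.25,0, 0,0,-0.5,0, 0,0,-0.75,0, 0,0,-1,0, -0.01,0,-1.25,0, -0.01,0,-1.5,0, -0.02,0,-1.75,0, -0.02,0,-2,0, -0.02,0,-2.25,0, -0.02,0,-2.5,0]'; python3 st.py
```

```text
time_s: 47.65
tcp_pos: [0.5075, 0.0207, 0.0637]
eef_rot: [34.1, 90.0, -40.3]
contact_force: [0.2, -0.6, 7.0]
gripper_width: 0.0278
w -75.0 z 63.68 F [ 0.2 -0.6  7. ] M [-0.28 -0.13  0.03] net 11.2
```

```bash
python3 -m handwheel '[-1,0,0,0, -4,0,0,0, -7,0.1,-1.5,0, -8.6,0.4,-5,1, -8.6,0.7,-9,3, -8.6,1,-13.5,5, -8.6,1.3,-18,7, -8.6,1.6,-22.5,8.1, -8.6,1.85,-25.2,8.1, -8.6,1.88,-25.7,8.1]'; python3 st.py; python3 look.py scene s14 80 230 340 500 5;python3 look.py top t14 220 350 140 300 5
python3 - <<'E'
import cv2
from plant import cams
i=cams.capture("scene")["image"][:,:,::-1];cv2.imwrite('pics/s15.png',cv2.resize(i[205:260,235:335],None,fx=8,fy=8,interpolation=cv2.INTER_CUBIC))
E
```

```text
time_s: 48.9
tcp_pos: [0.455, 0.2741, 0.1484]
eef_rot: [-64.0, 89.8, -146.4]
contact_force: [-0.2, 0.2, -3.8]
gripper_width: 0.0275
w -333.2 z 148.38 F [-0.2  0.2 -3.8] M [-0.09 -0.   -0.02] net 0.4
48.9 [0.455  0.2741 0.1484] [-0.1639  0.1668 -3.7711] [-0.0929 -0.0038 -0.019 ] 0.02745961004748816
48.95 [0.4552 0.2737 0.1484] [ 0.4902  0.4448 -3.8833] [ 0.0449  0.0033 -0.0695] 0.027817682222147047
```

View pics/s14.png

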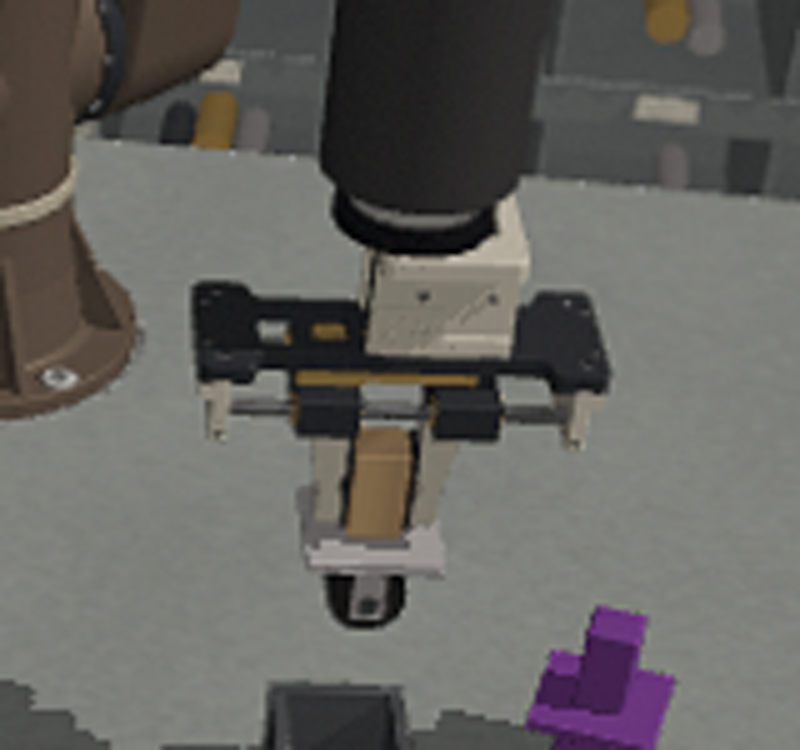

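View pics/t14.png

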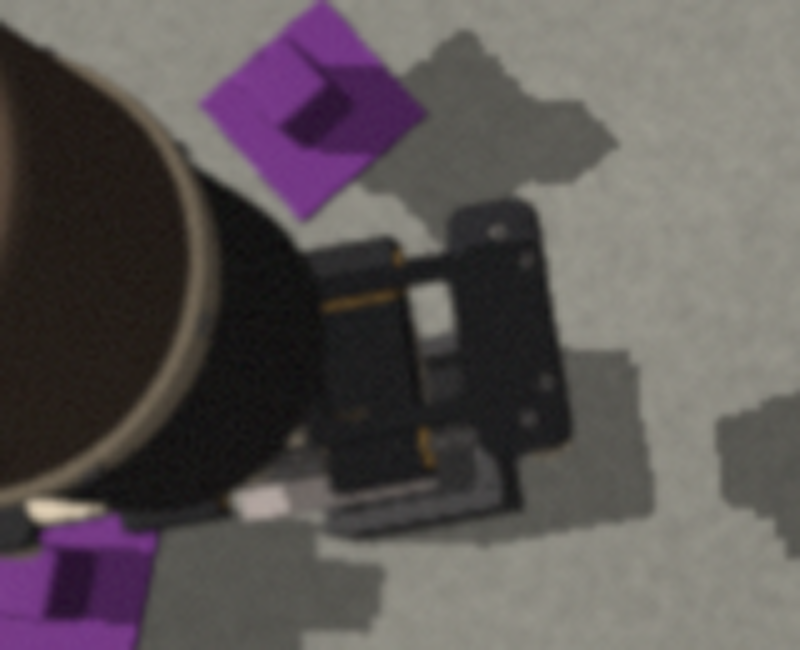

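View pics/s15.png

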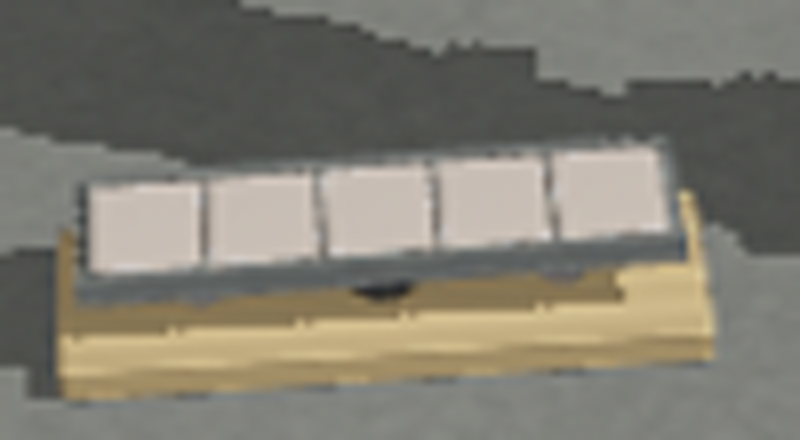

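```bash
python3 -m handwheel '[1,0,0,0, 2.5,0,0,0, 4,0,0,0, 5.5,0,0,0, 6.5,0,0,0, 7,0,0,0, 7,0,0,0, 7,0,0,0, 7,0,0,0, 7,0,0,0]'; python3 st.py
```

```text
time_s: 50.3
tcp_pos: [0.4565, 0.2736, 0.0797]
eef_rot: [131.7, 90.0, 49.2]
contact_force: [0.9, -0.3, -5.1]
gripper_width: 0.0277
w -332.2 z 79.68 F [ 0.9 -0.3 -5.1] M [ 0.01  0.03 -0.03] net -0.9
```

Position matches the grip pose (0.4565, 0.2733, psi −82.5°). Lowering into the holder.

```bash
python3 -m handwheel '[0.5,0,0,0, 1,0,0,0, 1.5,0,0,0, 2,0,0,0, 2.5,0,0,0, 3,0,0,0, 3.5,0,0,0, 4,0,0,0, 4.4,0,0,0, 4.4,0,0,0]'; python3 st.py
```

```text
time_s: 51.55
tcp_pos: [0.4562, 0.2733, 0.035]
eef_rot: [-50.1, 90.0, -132.6]
contact_force: [0.7, 0.2, -5.0]
gripper_width: 0.0278
w -332.0 z 35.03 F [ 0.7  0.2 -5. ] M [-0.05 -0.03 -0.  ] net -0.8
```

```bash
python3 -m handwheel '[0.1,0,0,0, 0.2,0,0,0, 0.3,0,0,0, 0.4,0,0,0, 0.45,0,0,0, 0.5,0,0,0, 0.52,0,0,0, 0.54,0,0,0, 0.54,0,0,0, 0.54,0,0,0]'; python3 st.py; python3 look.py scene s16 140 260 350 480 5
```

```text
time_s: 52.8
tcp_pos: [0.4564, 0.2734, 0.03]
eef_rot: [46.5, 90.0, -36.1]
contact_force: [-0.3, -0.6, -3.6]
gripper_width: 0.0277
w -332.1 z 29.98 F [-0.3 -0.6 -3.6] M [ 0.04 -0.   -0.  ] net 0.6
52.8 [0.4564 0.2734 0.03  ] [-0.3061 -0.5514 -3.6389] [ 0.0393 -0.0023 -0.0044] 0.027723151301272453
```

View pics/s16.png

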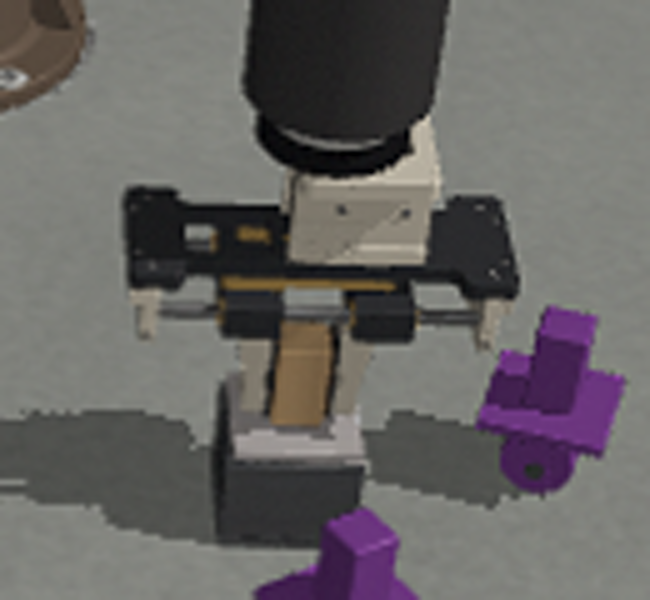

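```bash
python3 -m handwheel '[0.02,0,0,0, 0.04,0,0,0, 0.06,0,0,0, 0.08,0,0,0, 0.1,0,0,0, 0.12,0,0,0, 0.13,0,0,0, 0.13,0,0,0, 0.13,0,0,0, 0.13,0,0,0]'; python3 st.py
```

```text
time_s: 54.1
tcp_pos: [0.4564, 0.2734, 0.0288]
eef_rot: [95.0, 90.0, 12.5]
contact_force: [-0.9, -1.7, 0.4]
gripper_width: 0.0278
w -332.1 z 28.82 F [-0.9 -1.7  0.4] M [-0.29  0.65  0.  ] net 4.6
```

Plate is down on the rim (about 4.6 N). Releasing, then rising straight up.

```bash
python3 -m handwheel '[0,0,0,0, 0,0,0,0, 0,0,0,0, 0,0,0,0, 0,0,0,0, -0.2,0,0,0, -0.5,0,0,0, -1,0,0,0, -1.5,0,0,0, -2,0,0,0]' 6; python3 st.py; python3 look.py scene s17 140 260 350 480 5
```

```text
time_s: 55.35
tcp_pos: [0.4565, 0.2735, 0.0492]
eef_rot: [133.7, 90.0, 51.1]
contact_force: [-0.0, -0.2, 0.8]
gripper_width: 0.0601
w -332.2 z 49.15 F [-0.  -0.2  0.8] M [-0.09 -0.03  0.02] net 5.0
55.35 [0.4565 0.2735 0.0492] [-0.0044 -0.2315  0.7893] [-0.0858 -0.0348  0.0215] 0.06014097306447842
```

View pics/s17.png

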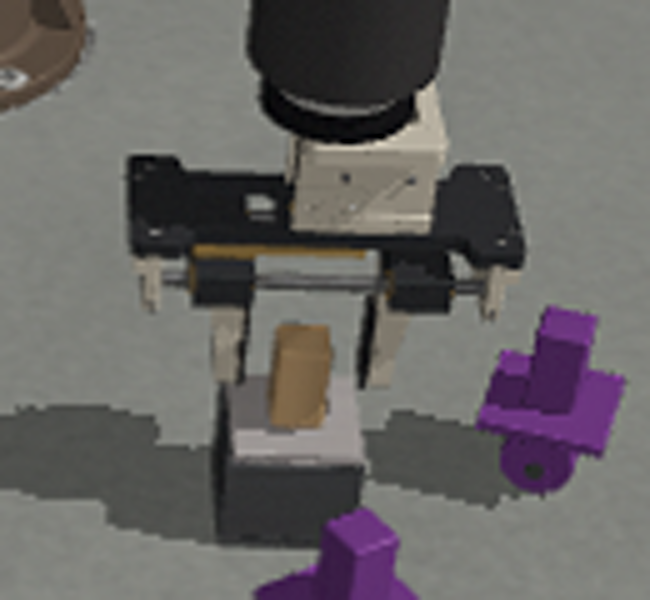

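```bash
python3 -m handwheel '[-1,0,0,0, -3,0,0,0, -5,0,0,0, -7.5,0,0,0, -10,0,0,0, -12,0,0,0, -13,0,0,0, -13,0,0,0, -13,0,0,0, -13,0,0,0]'; python3 st.py; python3 look.py scene s18 195 255 375 455 10; python3 look.py top t18 0 480 0 640 1
```

```text
time_s: 56.65
tcp_pos: [0.4561, 0.2731, 0.1778]
eef_rot: [-51.0, 89.9, -133.5]
contact_force: [-0.0, -0.0, -0.3]
gripper_width: 0.06
w -331.9 z 177.80 F [-0.  -0.  -0.3] M [-0.03 -0.07  0.03] net 3.9
56.65 [0.4561 0.2731 0.1778] [-0.0258 -0.0497 -0.3241] [-0.0295 -0.0658  0.0292] 0.05995704457529743
56.7 [0.4561 0.2731 0.1779] [-0.045   0.5243  0.3561] [-0.0288 -0.0022  0.0052] 0.059608384240784976
```

View pics/s18.png

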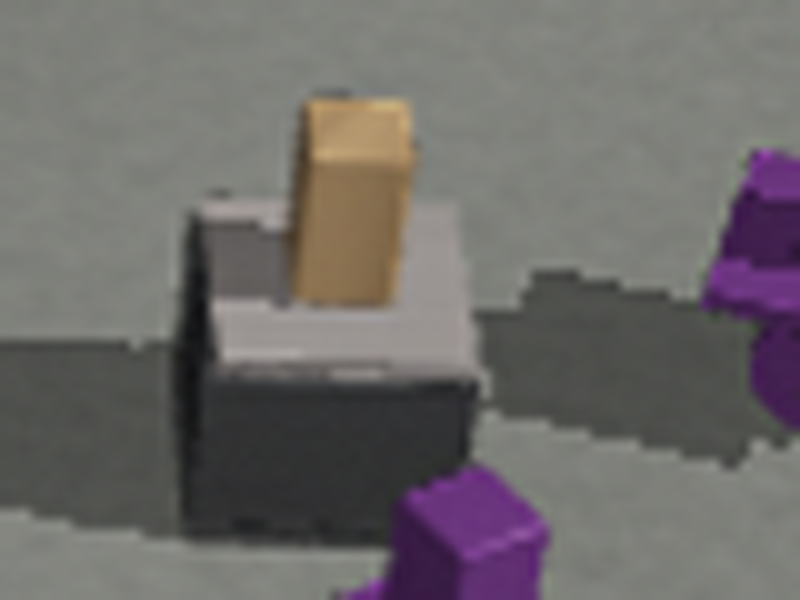

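View pics/t18.png

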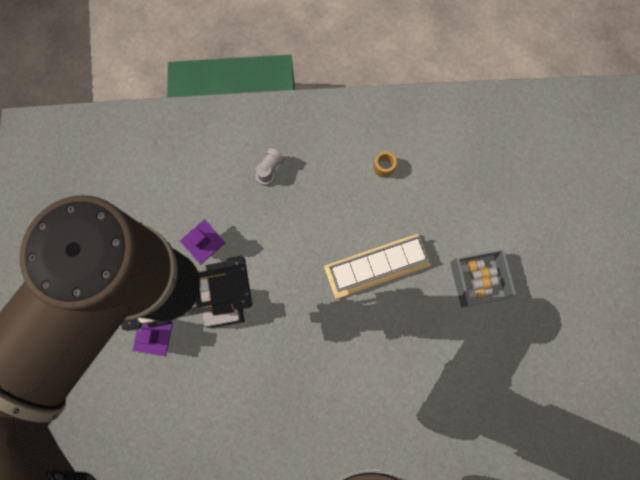

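Run:
```python
import cv2,numpy as np
t=cv2.imread('pics/t18.png')
cv2.imwrite('pics/c18.png',cv2.resize(t[225:305,315:435],None,fx=6.5,fy=6.5,interpolation=cv2.INTER_CUBIC))
```

```text
(no output)
```

View pics/c18.png

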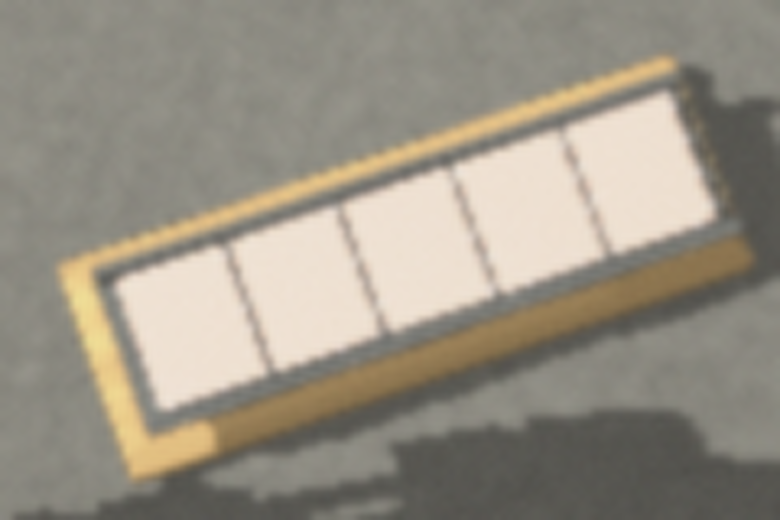

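All five tags sit evenly in the rail. Roller is upright in its holder, and the bystanders are unmoved. Handing in.

```bash
python3 -c "
from plant import workorder
print(workorder.close_job())"
```

```text
the job is handed in; nothing more can be done
None
```

I took the wooden-handled roller out of its holder, rolled it along all five tags and back, returned it to its holder upright, and handed the job in at about 57 s.

**Rolling force:** the sampled downward push, read at the end of each move, was about 7 to 15 N. The highest total I saw was about 16.5 N. The lowest reading was 7.1 N, just past the middle tag, before I lowered the wheel to follow the rail. Forces between samples were not seen.

**Last checks:**
- **Tags:** on the way back the wheel met no bumps, with 10 to 12 N at every sample. In the pictures all five tags look level with the lips, but I had no direct reading of how far each is pressed.
- **Roller:** the final scene view matches the first picture, upright with its plate on the rim. The gripper is open and clear, with about 0 N at the wrist.
- **Bystanders:** the bin, elbow, coupling and purple look-alikes show no visible movement.

**Disagreements:**
- **Fingertip height:** the fingertips appeared about 34 mm higher in the pictures than the reported TCP height, so I set heights by picture and contact instead.
- **Rail slope:** the heights felt along the rail were not quite a straight line, about 1% slope at one end and 2.5% at the other. I did not find the cause.

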